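# Close the counting chamber with its lift-off front panel

## Robot

A 6-joint arm with a two-finger parallel gripper is mounted at the origin on a cart in front of the work surface, level with it; the furniture and walls round the work are solid. World frame = base frame: x ahead of the robot, y to its left, z up, the work surface at z = 0. Lengths are in mm, angles in rad, forces in N, time in s.
With the tool pointing down it reaches from about 275 to 750 mm from the base axis. Payload 10.2 kg.
Tool frame: the origin (TCP) lies at the very end of the fingers, on their centre line; the grasp point (between the pads) lies 19 mm behind it; z points along the fingers, y is the direction in which the jaws open and shut (so a half turn about z gives the same grasp; the last joint's range is limited). The gripper opens to 85 mm and grips with 20 to 120 N. Pads are 22 mm wide; open, the fingers measure 114 mm over their backs; the gripper's body (76 mm by 85 mm) begins 54 mm behind the grasp point. The pads swing forward as they close: fully open they stand 13 mm farther back than shut.
Start: joints at [1.062, 0.313, 1.498, -0, 1.331, -0.223], TCP at [148.023, 503.706, 191.894] pointing down, gripper open.
Joint ranges: [-2.94, 2.94], [-0.97, 2.17], [0.19, 2.56], [-1.23, 4.37], [0.02, 3.11], [-2.88, 2.88]. Speed limits (rad/s): [2.39, 2.39, 3.01, 3.14, 3.14, 3.14].

## Interface

Orientations are given as a unit quaternion [w, x, y, z].
In Python, from rig import sensors, imaging, ctrl gives the robot as it stands.
- The arm moves only by the shell command python3 -m creep 'ROWS' [FORCE]. ROWS is JSON, a list of rows, each an object with "grip": the finger opening in mm, from 0 to 85.4; "linear": the shift along the tool's x, y, z in mm, a list of three; "rot": the turn, a rotation vector about the tool's x, y, z in rad, a list of three. A call has 1 to 12 rows; each row shifts and turns the commanded pose from where the row before left it, along the tool's axes as they then stand; what a row does not reach is not made up. A row lasts 1/12 s, in which the tool goes at most 41.7 mm and 7.16 degrees, less where a joint would pass 70% of its speed; a pose out of reach is approached as far as the arm can. A call with a gripper value outside its range is refused whole. The fingers move at their own pace and stop on an object; FORCE is the grip in N (left out, the last holds). Time passes only in rows, so rows that do not move let the fingers close. It gives the time, the measured TCP pose, the force and the opening at its end, in the units of the state.
- sensors.sense(): the state, without advancing time (a new reading comes with each control period).
- imaging.capture(name): name is "scene" or "top"; returns (picture, depth): 420x560x3 uint8, red, green, blue; 420x560 float32, mm along the optical axis (not along the pixel's ray), 0 where there is no reading.
- imaging.camera_params(name): a dict with "intrinsics" (3x3 intrinsics, pixels), "R" (3x3) and "t" (3): a world point X has camera coordinates R X + t. Camera axes: x right, y down, z forward; pixel columns grow to the right and rows downward; lengths in mm; the calibration is good to about 2 mm. A picture is of the moment at which its call begins. camera_params takes no time and is no camera call.
- ctrl.finish_job(): hands the job in, once; it reports no verdict.
The state is a dict: "time_s": time; "joints": joint angles; "dq": joint speeds; "tau": joint torques, N m; "eef_pos": TCP position; "ee_rot": TCP orientation; "force": force on the tool from outside, world axes, zero at the start; "wrist_torque": the same for the moment, N m; "grip_width": opening from 0.0 (shut) to 1.0 (fully open).
Only numpy, scipy, OpenCV 4.12 (cv2) and the standard library are available. Lean on these libraries where they do the work, as an engineer would, in place of code of your own. Each camera call takes 0.05 s, during which the arm holds its last target.

## Task

Close the white light-tight counting chamber with its blue lift-off front panel: tip the panel's top towards you, slip its lower edge down behind the sill lip, swing it upright under the hood, push it in until it meets the rubber stops (they and the cleat are clamped at a different depth each time, so feel for them) and let it down so that the angled strip on its back hooks over the cleat. Leave the panel hanging there upright, fully down and let go. Leave the sample pot inside and the two loose pots on the desk where they stand, and do not ram the chamber.

Things in the scene. Friction and masses are not known exactly. Their poses are not given: they have to be found in the camera images.
- chamber: White sheet-metal box, 192 mm wide, 174 high, open at the front (-x), fixed. Origin on the desk, mid-width; x points into the box, z up. In this frame (mm): inner side walls y = +-91, from x = -14 back; pocket floor z = 15; roof underside z = 169; a pot on a round steel detector stands inside from x = 47. Closed, the REAR face of the panel's plate lies at x = d with its lower edge at z = 21, clear of the floor.
- sill (a point): Middle of the top of the sill lip (wall x = -14 to -10, top z = 46 mm in the chamber's frame), at (-12, 0, 46), axes as the chamber's. The pocket behind it is open to the rear. Closed, the lip overlaps the panel's front by 25 mm. Here d is the depth, 0 to 20 mm and not measured, at which the carriage with cleat and rubber stops is clamped.
- hood (a point): Middle of the lower front edge of the roof's hood, at (-38, 0, 169) mm in the chamber's frame (roof 5 thick). It lets the closed panel be lifted by only 18 mm, less than the lip's 25, so the panel cannot go in upright. The strip clears the cleat when the upright panel is lifted 9 mm. Cleat: aluminium flange 172 wide, 3.5 thick, front top edge at x = d + 1, z = 145, running 21 mm back and down at 45 degrees.
- panel: Loose blue front panel, 0.3 to 0.5 kg, upright on the desk at the start: plate 164 mm wide (y), 130 high, 4 thick (x = -4 to 0). Origin mid-width, lower edge, rear face of the plate; x from front to back, z up. Behind: side returns (x 0 to 30, z 0 to 80, outer faces y = +-82), a black liner to x = 22, the strip. Firm stops (z 78 to 100 in the chamber, |y| over 74) meet the returns' rear edges when x = d + 0.5.
- panel_grip (a point): Grasp point on the panel's dark strap handle, half-way up, at (-84, 0, 70) mm in the panel's frame, axes as the panel's. The handle has two flat legs with outer faces at y = +-28 (grasp 56 mm wide), z = 58 to 82, running from the plate forward to a cross bar at x = -102. The panel's centre of mass lies within 10 mm of the plate.
- panel_foot (a point): Middle of the lower edge of the panel's plate, at (-2, 0, 0) mm in the panel's frame, axes as the panel's. Closed: (d - 2, 0, 21) mm in the chamber's frame.
- panel_strip (a point): Underside of the panel's rear strip near its free edge, at (8, 0, 117) mm in the panel's frame, axes as the panel's. The strip is an aluminium flange, 156 mm wide, 3.5 thick, running from the plate (underside from z = 125) 12 mm back and down at 45 degrees. Closed, it lies on the cleat's upper face and this point is at (d + 8, 0, 138) mm in the chamber's frame.
- chamber_pot (a point): Centre of the loose sample pot (50 mm across, 54 high, white cap) that stands on the steel detector inside the chamber; leave alone.
- pot_black_c (a point): Centre of a loose black sample pot with white cap, 56 mm across, 60 high, on the desk; leave alone.
- pot_yellow_c (a point): Centre of a loose yellow sample pot with white cap, 50 mm across, 54 high, on the desk; leave alone.

How it is judged:
By the outcome, as a careful person would: the job done as asked, in the order asked, and still so for the second after the job is handed in, with the robot touching nothing.
It also fails if it takes over 42 s, if anything falls off the work surface, if the arm or the gripper's body presses on something with over 40 N, if the wrist force passes 120 N, or if a joint passes its speed limit or range.

## Working session

There is one attempt and no reset: what is moved stays moved. The work goes in short steps, Python scripts to look and compute and a shell command to move; the robot and the scene stay as the last step left them, time stands still between calls to the robot, and variables do not carry over. Pictures are saved under pics/ and viewed, and the job is handed in when it is done.

```bash
ls; mkdir -p pics; python3 - <<'E'
from rig import sensors, imaging
import cv2,numpy as np
print(sensors.sense())
for n in ("scene","top"):
    p,d=imaging.capture(n); c=imaging.camera_params(n)
    np.savez(f"pics/{n}0.npz",p=p,d=d,**{k:np.array(v) for k,v in c.items()})
    cv2.imwrite(f"pics/{n}0.png",p[:,:,::-1]); print(n,c)
E
```

```text
pics
{'time_s': 0.0, 'joints': array([ 1.06159985e+00,  3.13439219e-01,  1.49847718e+00, -5.51717325e-07,
        1.33098750e+00, -2.23404996e-01]), 'dq': array([ 3.02179191e-04,  1.87609059e-03,  2.99165724e-05, -1.38045218e-03,
       -6.51049278e-04,  1.45595700e-03]), 'tau': array([ 1.57517734e-03, -4.12275553e+01, -2.59737003e+01, -6.02413479e-05,
        4.24581769e-03,  4.11291762e-05]), 'eef_pos': array([147.86087491, 503.41485495, 191.32553091]), 'ee_rot': array([-2.34571532e-04,  1.42409837e-01,  9.89807561e-01, -6.12226921e-04]), 'force': array([0.17924437, 0.36190723, 0.19533407]), 'wrist_torque': array([-0.02346078,  0.01117723,  0.00542428]), 'grip_width': 1.0013153512911759}
scene {'intrinsics': array([[482.48342087,   0.        , 276.53803445],
       [  0.        , 482.48342087, 208.84424576],
       [  0.        ,   0.        ,   1.        ]]), 'R': array([[-0.94707572, -0.32034643,  0.02063373],
       [-0.19684114,  0.52876405, -0.82562834],
       [ 0.25357671, -0.78599412, -0.56383694]]), 't': array([ 560.76723073,   97.27803268, 1152.12941465])}
top {'intrinsics': array([[397.24994263,   0.        , 280.59098476],
       [  0.        , 397.24994263, 201.74966972],
       [  0.        ,   0.        ,   1.        ]]), 'R': array([[-0.06742556, -0.99772378, -0.00102293],
       [-0.97639253,  0.06619481, -0.20561099],
       [ 0.20521069, -0.01286466, -0.97863327]]), 't': array([192.72039616, 531.72963227, 879.55341176])}
```

View pics/scene0.png

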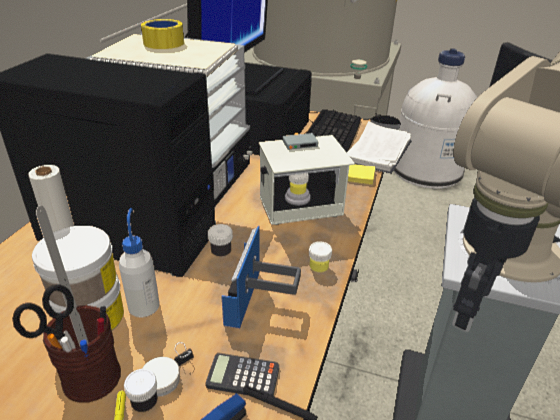

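View pics/top0.png

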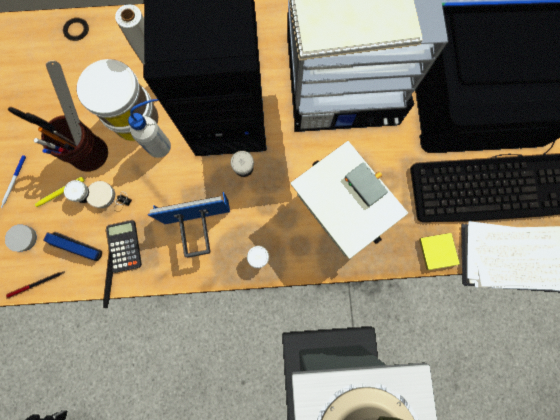

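The scene view shows the chamber at about (305,180), the panel at (240,278) with its handle pointing right, the black pot at (220,240) and the yellow pot at (319,255). In the top view the panel is at (190,208), its handle at (193,240), and the chamber roof at (350,200). Next I'll measure these from the depth.

```bash
cat > h.py <<'E'
import numpy as np,cv2
from scipy.spatial.transform import Rotation as Rn
def load(n):
    z=np.load(f"pics/{n}.npz"); return z['p'],z['d'],z['intrinsics'],z['R'],z['t']
def cloud(n):
    p,d,K,R,t=load(n); v,u=np.mgrid[:420,:560]
    c=np.stack([(u-K[0,2])/K[0,0]*d,(v-K[1,2])/K[1,1]*d,d],-1)
    X=(c-t)@R; X[d<=0]=np.nan
    return p.astype(int),X
def proj(n,X):
    p,d,K,R,t=load(n); c=np.atleast_2d(X)@R.T+t; q=c@K.T; return q[:,:2]/q[:,2:]
E
python3 - <<'E'
from h import *
for n in("scene0","top0"):
    p,X=cloud(n)
    for s in ([(262,142),(350,160),(300,137),(262,215),(270,213),(340,213),(298,190),(258,245),(240,278),(320,248),(220,230),(300,275),(262,300)] if n=="scene0" else [(350,144),(294,184),(407,208),(350,257),(350,230),(190,208),(193,254),(242,158),(258,257)]):
        print(n,s,X[s[1],s[0]].round(1),p[s[1],s[0]])
    b=(p[...,2]>p[...,0]+40)&(p[...,2]>60)&(X[...,2]>3)&(X[...,0]>250)&(X[...,0]<650)&(X[...,1]>0)
    q=X[b]; print(len(q)); 
    # roof
    r=(abs(X[...,2]-174)<5)&(p.min(-1)>150)&(X[...,0]<550)
    m=r.astype(np.uint8); k,l,st,c=cv2.connectedComponentsWithStats(m)
    i=1+st[1:,4].argmax(); pts=X[l==i]
    print("roof",st[i],pts[:,2].mean(),cv2.minAreaRect(pts[:,:2].astype(np.float32)))
    print(cv2.boxPoints(cv2.minAreaRect(pts[:,:2].astype(np.float32))))
E
```

```text
scene0 (262, 142) [631.1   9.4 175.7] [230 227 204]
scene0 (350, 160) [405.5  21.1 174.5] [244 243 233]
scene0 (300, 137) [542.  -21.6 191. ] [159 170 164]
scene0 (262, 215) [605.8  76.8   3.3] [228 180 112]
scene0 (270, 213) [573.5 107.8  37.7] [132 131 120]
scene0 (340, 213) [415.4  15.8  16. ] [160 158 143]
scene0 (298, 190) [533.5   2.1  51.5] [164 150  52]
scene0 (258, 245) [535.6 293.5  86.5] [35 54 85]
scene0 (240, 278) [518.5 432.4 119. ] [31 53 82]
scene0 (320, 248) [418.2 222.2  57.1] [239 236 229]
scene0 (220, 230) [646.2 242.8  61.4] [177 171 162]
scene0 (300, 275) [432.1 331.1  66.8] [90 79 67]
scene0 (262, 300) [501.8 360.7   1.5] [146 115  81]
1908
roof [ 278  135   76   38 1496] 174.98603292612253 ((511.87481689453125, 19.659339904785156), (186.34645080566406, 157.44183349609375), 34.22018814086914)
[[390.56085    32.35402  ]
 [479.10214   -97.83188  ]
 [633.1888      6.9646606]
 [544.64746   137.15056  ]]
top0 (350, 144) [632.6   3.6 175.5] [234 234 226]
top0 (294, 184) [554.  127.8 174.6] [236 241 239]
top0 (407, 208) [ 517.9 -156.6    0.8] [188 151 103]
top0 (350, 257) [397.2  27.8 174.2] [224 228 212]
top0 (350, 230) [451.   22.3 174.7] [237 241 237]
top0 (190, 208) [529.3 355.1 120.5] [16 36 69]
top0 (193, 254) [432.7 359.2  81.6] [85 86 84]
top0 (242, 158) [655.9 241.5  59.5] [201 199 185]
top0 (258, 257) [418.4 216.8  52.6] [236 240 236]
960
roof [ 294  181  114   78 4310] 174.0206705620714 ((513.6641845703125, 15.41241455078125), (183.77413940429688, 154.60240173339844), 33.24624252319336)
[[394.4375     29.6851   ]
 [479.1965    -99.612305 ]
 [632.89087     1.1397285]
 [548.13184   130.43713  ]]
```

```bash
python3 - <<'E'
import cv2
a=cv2.imread('pics/top0.png')[110:270,130:420]; cv2.imwrite('pics/t0z.png',cv2.resize(a,None,fx=2.75,fy=2.75))
a=cv2.imread('pics/scene0.png')[120:340,190:370]; cv2.imwrite('pics/s0z.png',cv2.resize(a,None,fx=2.7,fy=2.7))
E
```

```text
(no output)
```

View pics/t0z.png

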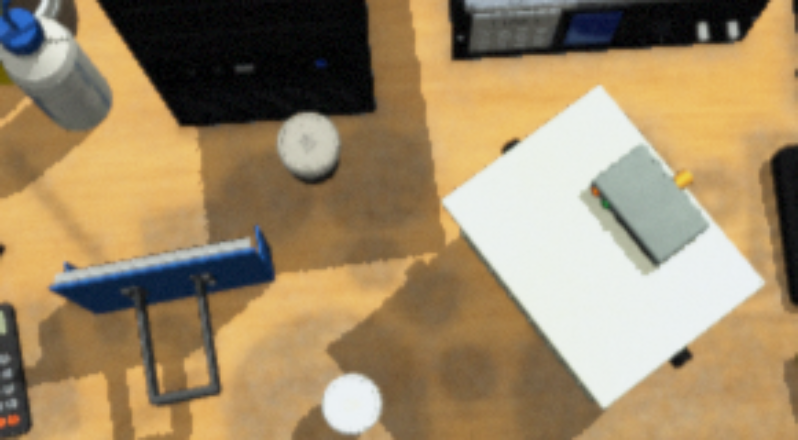

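View pics/s0z.png

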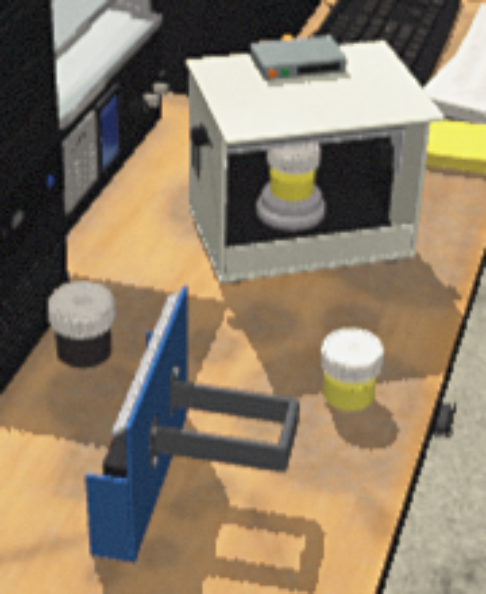

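The zooms show the panel upright with its handle towards the robot, and the chamber's open front facing +y and the robot. The roof corners in the top zoom are at about (600,85), (763,283), (604,408) and (443,203). I'll refine both poses with sub-pixel edge fits.

```bash
cat >> h.py <<'E'
def edge(n,A,B,z,half=5,m=0.12):
    """refine image edge near world seg A-B (at height z); returns world line pts at z"""
    p,d,K,R,t=load(n); g=cv2.GaussianBlur(p,(0,0),0.7).astype(np.float32).sum(-1)
    a,b=proj(n,[[*A,z],[*B,z]]); L=np.linalg.norm(b-a); e=(b-a)/L; nn=np.array([-e[1],e[0]])
    pts=[]
    s=np.arange(-half,half+.01,.25)
    for f in np.linspace(m,1-m,25):
        c=a+f*(b-a)+s[:,None]*nn
        v=cv2.remap(g,c[:,0].astype(np.float32),c[:,1].astype(np.float32),cv2.INTER_CUBIC).ravel()
        gr=abs(np.gradient(v)); i=gr.argmax()
        if gr[i]>8: pts.append(a+f*(b-a)+s[i]*nn)
    pts=np.array(pts,np.float32)
    vx,vy,x0,y0=cv2.fitLine(pts,cv2.DIST_HUBER,0,.01,.01).ravel()
    res=np.median(abs((pts[:,0]-x0)*vy-(pts[:,1]-y0)*vx))
    out=[]
    for q in ((a-[x0,y0])@[vx,vy],(b-[x0,y0])@[vx,vy]):
        px=np.array([x0+q*vx,y0+q*vy,1]); r=R.T@(np.linalg.inv(K)@px); C=-R.T@t
        out.append((C+r*(z-C[2])/r[2])[:2])
    return np.array(out),res,len(pts)
def isect(l1,l2):
    d1=l1[1]-l1[0]; d2=l2[1]-l2[0]
    s=np.linalg.solve(np.c_[d1,-d2],l2[0]-l1[0]); return l1[0]+s[0]*d1
E
python3 - <<'E'
from h import *
for n in("top0","scene0"):
    yaw=np.radians(-56.3); x=np.array([np.cos(yaw),np.sin(yaw)]); y=np.array([-x[1],x[0]])
    c=np.array([513,17.]); D=80;W=96
    for it in range(2):
        C=[c-D*x-W*y,c-D*x+W*y,c+D*x+W*y,c+D*x-W*y]
        E=[edge(n,C[i],C[(i+1)%4],174) for i in range(4)]
        print(n,[(round(float(e[1]),2),e[2]) for e in E])
        q=[isect(E[i-1][0],E[i][0]) for i in range(4)]
        print(np.round(q,1).tolist())
        f=q[1]-q[0]; print("W",np.linalg.norm(q[1]-q[0]),np.linalg.norm(q[2]-q[3]),"D",np.linalg.norm(q[2]-q[1]),np.linalg.norm(q[3]-q[0]),
         "yaw",[np.degrees(np.arctan2(-v[0],v[1])) for v in (q[1]-q[0],q[2]-q[3])],[np.degrees(np.arctan2(v[1],v[0])) for v in (q[2]-q[1],q[3]-q[0])],"front mid",(q[0]+q[1])/2)
        c=np.mean(q,0)
# panel
p,X=cloud("top0")
h=(X[...,2]>70)&(X[...,2]<90)&(X[...,0]>420)&(X[...,0]<515)&(X[...,1]>310)&(X[...,1]<410)
print("handle",h.sum(),cv2.minAreaRect(X[h][:,:2].astype(np.float32)),X[h].mean(0))
for n in("top0","scene0"):
    p,X=cloud(n)
    t=(X[...,2]>122)&(X[...,2]<140)&(X[...,0]>480)&(X[...,0]<575)&(X[...,1]>260)&(X[...,1]<450)
    print("top",t.sum(),cv2.minAreaRect(X[t][:,:2].astype(np.float32)))
    b=(p[...,2]>p[...,0]+20)&(X[...,2]>10)&(X[...,2]<120)&(X[...,0]>480)&(X[...,0]<575)&(X[...,1]>250)&(X[...,1]<460)
    print("front",b.sum(),cv2.minAreaRect(X[b][:,:2].astype(np.float32)))
E
```

```text
top0 [(0.12, 25), (0.13, 25), (0.21, 23), (0.2, 25)]
[[394.6, 30.0], [557.8, 135.6], [642.4, 7.3], [478.3, -100.1]]
W 194.34668145629328 196.12330099800727 D 153.67067737560086 154.70287131178534 yaw [np.float64(-57.09612159934292), np.float64(-56.79279785291207)] [np.float64(-56.56921246911708), np.float64(-57.22970678660356)] front mid [476.1657945  82.8001877]
top0 [(0.19, 25), (0.18, 25), (0.09, 23), (0.2, 25)]
[[394.5, 29.7], [558.1, 136.6], [641.9, 7.4], [479.1, -99.9]]
W 195.41155181442323 195.0271757629501 D 153.8876334707991 154.81165740063807 yaw [np.float64(-56.86823485834045), np.float64(-56.59659202187218)] [np.float64(-57.030384070565596), np.float64(-56.886347284131574)] front mid [476.2999122   83.14998329]
scene0 [(0.19, 25), (0.1, 25), (1.92, 25), (0.21, 23)]
[[391.2, 32.6], [555.9, 140.2], [646.4, -0.3], [489.6, -119.3]]
W 196.69987840646323 196.92227436194935 D 167.15517994283965 180.9374302112545 yaw [np.float64(-56.83081818261125), np.float64(-52.81703178695406)] [np.float64(-57.198662441459675), np.float64(-57.088117526807125)] front mid [473.56537049  86.37420
[... 263 characters left out ...]
68889)] [np.float64(-56.824535848164565), np.float64(-57.36659620880889)] front mid [473.64081093  86.63233087]
handle 309 ((473.79522705078125, 356.9991455078125), (86.6247329711914, 56.44929122924805), 6.484259128570557) [463.23700523 356.51721717  80.21783465]
top 393 ((534.8094482421875, 364.444091796875), (14.301640510559082, 162.3089141845703), 6.984675884246826)
front 681 ((542.85009765625, 364.5803527832031), (33.52322006225586, 162.16580200195312), 7.861306667327881)
top 372 ((533.1834106445312, 365.6874694824219), (14.300333023071289, 166.431884765625), 6.869740009307861)
front 1167 ((533.3392333984375, 367.1210632324219), (52.28245544433594, 165.62457275390625), 6.921431541442871)
```

```bash
python3 - <<'E'
from h import *
yaw=np.radians(-56.95); x=np.array([np.cos(yaw),np.sin(yaw)]); y=np.array([-x[1],x[0]])
o=np.array([476,83])+38*x; print("origin0",o)
for n in("scene0","top0"):
    p,X=cloud(n); L=np.stack([(X[...,:2]-o)@x,(X[...,:2]-o)@y,X[...,2]],-1)
    m=(abs(L[...,1])<85)&(L[...,2]>22)&(L[...,2]<40)&(abs(L[...,0]+14)<25)
    if m.sum()>20:
        q=L[m]; A=np.c_[q[:,1:],np.ones(len(q))]; s=np.linalg.lstsq(A,q[:,0],rcond=None)[0]
        print(n,"sill",len(q),np.percentile(q[:,0],[5,25,50,75,95]).round(1),s)
    m=(abs(L[...,1])<110)&(L[...,2]>160)&(L[...,2]<180)&(L[...,0]<60)&(L[...,0]>-60)
    q=L[m]; print("roof front x",np.percentile(q[:,0],[0,1,3]).round(1),"y",np.percentile(q[:,1],[0,1,99,100]).round(1))
    m=(L[...,1]>85)&(L[...,1]<110)&(L[...,2]>30)&(L[...,2]<160)&(L[...,0]<110)&(L[...,0]>-0)
    q=L[m]; print("side y",len(q),np.percentile(q[:,1],[5,25,50,75,95]).round(1) if len(q) else '')
    # inside things
    m=(abs(L[...,1])<80)&(L[...,2]>60)&(L[...,2]<160)&(L[...,0]<110)&(L[...,0]>-20)
    q=L[m]; print("in",len(q))
    # panel
    yw=np.radians(6.9); a=np.array([np.cos(yw),np.sin(yw)]); b=np.array([-a[1],a[0]]); c=np.array([534,365])
    P=np.stack([(X[...,:2]-c)@a,(X[...,:2]-c)@b,X[...,2]],-1)
    blue=(p[...,2]>p[...,0]+20)
    m=blue&(abs(P[...,1])<78)&(P[...,2]>15)&(P[...,2]<122)&(abs(P[...,0])<15)
    q=P[m]
    if len(q)>30:
        for _ in range(4):
            A=np.c_[q[:,1:],np.ones(len(q))]; s=np.linalg.lstsq(A,q[:,0],rcond=None)[0]; r=q[:,0]-A@s; q=q[abs(r)<max(3,2*np.median(abs(r)))]
        print("panel front",len(q),s)
    m=(P[...,2]>124)&(P[...,2]<136)&(abs(P[...,0])<30)&(abs(P[...,1])<100); q=P[m]
    print("panel top y",np.percentile(q[:,1],[0,2,98,100]).round(1),"x",np.percentile(q[:,0],[0,2,98,100]).round(1),"z",np.percentile(q[:,2],[50,98]))
    m=(P[...,2]>50)&(P[...,2]<90)&(P[...,0]<-30)&(P[...,0]>-130)&(abs(P[...,1])<60); q=P[m]
    print("handle",len(q),"x",np.percentile(q[:,0],[0,2]).round(1),"y",np.percentile(q[:,1],[0,1,2,98,99,100]).round(1),"z",np.percentile(q[:,2],[2,50,98]).round(1))
    for xx in (-40,-55,-70,-85):
        k=q[abs(q[:,0]-xx)<8]; print(xx,np.percentile(k[:,1],[2,50,98]).round(1), end=' ')
    print()
E
```

```text
origin0 [496.72408682  51.14859147]
scene0 sill 384 [-18.3 -16.6 -15.4 -14.1 -12.4] [ 5.79331567e-04  7.15138710e-03 -1.56045779e+01]
roof front x [-44.  -41.2 -39.5] y [-99.  -95.3  96.4  97.8]
side y 461 [ 94.6  95.   95.3  95.8 102.1]
in 577
panel front 625 [-1.04270827e-03  6.85573983e-04 -7.24804752e+00]
panel top y [-82.4 -74.8  80.7  82.1] x [-7.9 -7.7  3.3  4.2] z [128.24591006 132.68652484]
handle 822 x [-105.5 -105.2] y [-28.8 -27.  -25.9  30.1  30.5  30.9] z [60.  74.8 84.5]
-40 [-26.   23.4  30.4] -55 [-26.2  24.1  30.1] -70 [-26.4  25.2  29.8] -85 [-25.6  23.7  29.8] 
top0 sill 54 [-14.5 -14.3 -14.1 -13.9 -13.6] [-7.03980819e-04 -3.12655410e-02 -1.32234818e+01]
roof front x [-38.7 -37.6 -35.7] y [-97.2 -95.2  96.3  99.1]
side y 19 [105.  105.9 107.5 108.5 109.3]
in 0
panel front 604 [-2.33734158e-03 -3.15028270e-04 -5.56752338e+00]
panel top y [-81.8 -77.6  76.2  80.5] x [-6.4 -6.1  4.4  5.2] z [127.60755805 132.19881864]
handle 340 x [-104.  -103.6] y [-28.8 -28.7 -28.5  26.7  27.1  27.6] z [60.9 80.7 84.3]
-40 [-28.5  22.3  26.9] -55 [-28.5  22.3  26.6] -70 [-28.5  22.1  26.6] -85 [-28.7  22.3  27.2]
```

```bash
cat >> h.py <<'E'
PY=np.radians(7.0); PO=np.array([531.6,365.0,0]); CY=np.radians(-56.95); CO=np.array([496.3,51.8,0])
def Rz(a): return Rn.from_euler('z',a).as_matrix()
def Ry(a): return Rn.from_euler('y',a).as_matrix()
PITCH=np.radians(65)
# tool in panel frame
tz=np.array([np.cos(PITCH),0,-np.sin(PITCH)]); ty=np.array([0,1.,0]); tx=np.cross(ty,tz)
RT=np.c_[tx,ty,tz]; GT=np.array([-84,0,70.])+19*tz
def tool_from_panel(Rp,pp): return Rp@RT, pp+Rp@GT
def panel_in_chamber(xf,zf,phi,yf=0,dyaw=0):
    """panel origin (rear lower edge) in chamber; phi deg top towards -x"""
    Rc=Rz(CY); Rp=Rc@Rz(np.radians(dyaw))@Ry(-np.radians(phi)); return Rp, CO+Rc@np.array([xf,yf,zf])
def cur():
    from rig import sensors
    s=sensors.sense(); q=s['ee_rot']; return s,Rn.from_quat([q[1],q[2],q[3],q[0]]).as_matrix(),np.array(s['eef_pos'])
def plan(R0,p0,R1,p1,n=None):
    w=Rn.from_matrix(R0.T@R1).as_rotvec(); dp=R0.T@(p1-p0)
    need=max(np.linalg.norm(w)/np.radians(7.0),np.linalg.norm(dp)/41)
    n=n or int(np.ceil(need)); r=Rn.from_rotvec(w/n).as_matrix()
    S=sum(np.linalg.matrix_power(r,k) for k in range(n)); pr=np.linalg.solve(S,dp)
    print(f"dist {np.linalg.norm(dp):.1f} ang {np.degrees(np.linalg.norm(w)):.2f} minrows {need:.1f}; n={n} linear {pr.round(2).tolist()} rot {(w/n).round(4).tolist()}")
    return n
def fk(q,P):
    h,a1,L2,a3,L3,a5,L6=P
    R=Rz(q[0]);p=np.array([0,0,h])+R@[a1,0,0]
    R=R@Ry(q[1]);p=p+R@[0,0,L2]
    R=R@Ry(q[2]);p=p+R@[a3,0,L3]
    R=R@Rz(q[3])@Ry(q[4]);p=p+R@[a5,0,L6]
    return R@Rz(q[5]-np.pi/2),p
E
python3 - <<'E'
from h import *
s,R,p=cur(); R1,_=tool_from_panel(Rz(PY),PO)
print(np.abs(fk(s['joints'],[0]*7)[0]-R).max())
Rg,pg=tool_from_panel(Rz(PY),PO); print("grasp tcp",pg)
plan(R,p,Rg,pg-80*Rg[:,2])
plan(R,p,Rg,p)
E
```

```text
1.9188715618473762
grasp tcp [456.19601772 355.74155515  52.78015205]
dist 320.8 ang 34.12 minrows 7.8; n=8 linear [-34.51, -15.51, 14.92] rot [-0.0113, -0.0538, -0.0502]
dist 0.0 ang 34.12 minrows 4.9; n=5 linear [0.0, 0.0, 0.0] rot [-0.018, -0.0861, -0.0802]
```

```bash
sed -i 's#q\[5\]-np.pi/2#q[5]+np.pi/2#' h.py; python3 - <<'E'
from h import *
s,R,p=cur(); print(np.abs(fk(s['joints'],[0]*7)[0]-R).max())
Rg,pg=tool_from_panel(Rz(PY),PO)
plan(R,p,Rg,pg-80*Rg[:,2],10)
E
```

```text
3.3306690738754696e-16
dist 320.8 ang 34.12 minrows 7.8; n=10 linear [-27.48, -12.56, 12.07] rot [-0.009, -0.0431, -0.0401]
```

```bash
python3 -m creep '[{"grip":85,"linear":[-27.5,-12.6,12.1],"rot":[-0.009,-0.043,-0.040]},{"grip":85,"linear":[-27.5,-12.6,12.1],"rot":[-0.009,-0.043,-0.040]},{"grip":85,"linear":[-27.5,-12.6,12.1],"rot":[-0.009,-0.043,-0.040]},{"grip":85,"linear":[-27.5,-12.6,12.1],"rot":[-0.009,-0.043,-0.040]},{"grip":85,"linear":[-27.5,-12.6,12.1],"rot":[-0.009,-0.043,-0.040]},{"grip":85,"linear":[-27.5,-12.6,12.1],"rot":[-0.009,-0.043,-0.040]},{"grip":85,"linear":[-27.5,-12.6,12.1],"rot":[-0.009,-0.043,-0.040]},{"grip":85,"linear":[-27.5,-12.6,12.1],"rot":[-0.009,-0.043,-0.040]},{"grip":85,"linear":[-27.5,-12.6,12.1],"rot":[-0.009,-0.043,-0.040]},{"grip":85,"linear":[-27.5,-12.6,12.1],"rot":[-0.009,-0.043,-0.040]}]' 100
python3 - <<'E'
from h import *
s,R,p=cur(); print(s['time_s'],s['joints'].round(3),s['force'],np.abs(fk(s['joints'],[0]*7)[0]-R).max())
Rg,pg=tool_from_panel(Rz(PY),PO)
plan(R,p,Rg,pg-80*Rg[:,2],1); plan(R,p,Rg,pg)
E
```

```text
time_s: 0.93
eef_pos: [423.8, 350.4, 125.0]
ee_rot: [0.217, -0.06, 0.974, 0.013]
force: [-0.1, 0.7, -0.6]
grip_width: 0.999
0.9333 [ 0.579  0.255  1.844 -0.306  0.668 -0.909] [-0.13628202  0.6846194  -0.55438898] 3.95516952522712e-16
dist 1.7 ang 0.09 minrows 0.0; n=1 linear [0.82, 1.33, -0.75] rot [0.0004, 0.0012, 0.0007]
dist 79.3 ang 0.09 minrows 1.9; n=2 linear [0.45, 0.66, 39.63] rot [0.0002, 0.0006, 0.0004]
```

```bash
python3 -m creep '[{"grip":85,"linear":[0.4,0.7,20],"rot":[0,0.001,0]},{"grip":85,"linear":[0.4,0.6,20],"rot":[0,0,0]}]'
python3 - <<'E'
from h import *
from rig import imaging
s,R,p=cur(); print(s['joints'].tolist(),p)
for n in ("scene","top"):
    im,d=imaging.capture(n); c=imaging.camera_params(n)
    np.savez(f"pics/{n}1.npz",p=im,d=d,**{k:np.array(v) for k,v in c.items()})
a=load("scene1")[0][200:360,180:400,::-1]; b=load("top1")[0][170:330,130:350,::-1]
cv2.imwrite("pics/v1.png",cv2.resize(np.hstack([a,b]),None,fx=1.8,fy=1.8,interpolation=2))
from scipy.optimize import least_squares
D=[([1.06159985,.313439219,1.49847718,0,1.3309875,-.223404996],[147.86087491,503.41485495,191.32553091]),(s['joints'],p)]
E
```

```text
time_s: 1.1
eef_pos: [440.1, 354.0, 88.7]
ee_rot: [0.216, -0.058, 0.975, 0.014]
force: [0.0, 0.2, -0.1]
grip_width: 0.991
[0.5656821151340442, 0.3372357266598507, 1.843773743553675, -0.3328258512223629, 0.587260800850149, -0.880747457492452] [440.07997321 353.97100628  88.67458153]
```

View pics/v1.png

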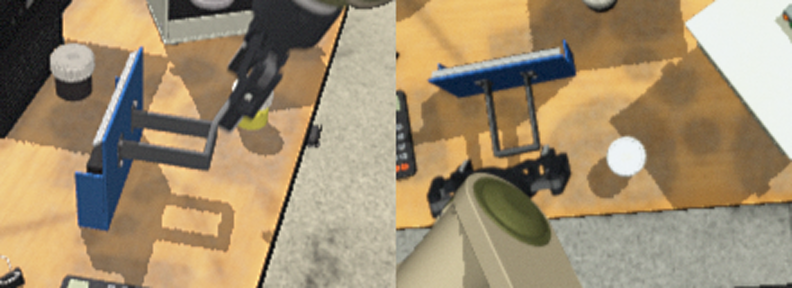

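The fingers straddle the crossbar: in the left view they are around (255,95) and the bar around (210,145). Now I'll fit the arm kinematics and check reach for the insertion poses.

```bash
cat >> h.py <<'E'
def ik(R1,p1,P,q0):
    from scipy.optimize import least_squares
    def f(q):
        R,p=fk(q,P); return np.r_[(p-p1)/100,Rn.from_matrix(R.T@R1).as_rotvec()]
    r=least_squares(f,q0,x_scale=1.0); return r.x,np.abs(r.fun).max()
lo=np.array([-2.94,-.97,.19,-1.23,.02,-2.88]); hi=np.array([2.94,2.17,2.56,4.37,3.11,2.88])
E
python3 - <<'E'
from h import *
from scipy.optimize import least_squares
D=[([1.06159985,.313439219,1.49847718,0,1.3309875,-.223404996],[147.86087491,503.41485495,191.32553091]),
([0.579,0.255,1.844,-0.306,0.668,-0.909],[423.8,350.4,125.0]),
([0.5656821151340442, 0.3372357266598507, 1.843773743553675, -0.3328258512223629, 0.587260800850149, -0.880747457492452],[440.07997321,353.97100628,88.67458153])]
best=None
for s0 in ([300,0,300,0,300,0,250],[200,0,400,0,400,0,250],[150,100,350,50,350,0,300]):
    r=least_squares(lambda P:np.concatenate([fk(q,P)[1]-p for q,p in D]+[0.002*(P-s0)]),s0)
    print(r.x.round(1),abs(r.fun[:9]).max())
E
```

```text
[-252.8   35.6  -44.6 -437.4  232.6 -159.3 -117.6] 101.55834857488878
[-253.    35.4  -44.3 -437.4  232.7 -159.4 -117.6] 101.55904244772003
[-253.2   35.8  -44.5 -437.5  232.4 -159.2 -117.8] 101.55899809146837
```

```bash
cat >> h.py <<'E'
def fk(q,P):
    h,a1,L2,a3,L3,a5,L6,b,c=P
    R=Rz(q[0]);p=np.array([0,0,h])+R@[a1,b,0]
    R=R@Ry(q[1]);p=p+R@[0,0,L2]
    R=R@Ry(q[2]);p=p+R@[a3,0,L3]
    R=R@Rz(q[3])@Ry(q[4]);p=p+R@[a5,c,L6]
    return R@Rz(q[5]+np.pi/2),p
E
python3 - <<'E'
from h import *
from scipy.optimize import least_squares
D=[([1.06159985,.313439219,1.49847718,0,1.3309875,-.223404996],[147.86087491,503.41485495,191.32553091]),
([0.579,0.255,1.844,-0.306,0.668,-0.909],[423.8,350.4,125.0]),
([0.5656821151340442, 0.3372357266598507, 1.843773743553675, -0.3328258512223629, 0.587260800850149, -0.880747457492452],[440.07997321,353.97100628,88.67458153])]
for s0 in ([300,0,300,0,300,0,250,116,0],[200,0,400,0,400,0,250,116,0]):
  for free in (range(9),(0,2,4,6,7),(0,2,4,6,7,1)):
    free=list(free)
    def F(v):
        P=np.array(s0,float);P[free]=v; return np.concatenate([fk(q,P)[1]-p for q,p in D]+[0.002*(v-np.array(s0)[free])])
    r=least_squares(F,np.array(s0,float)[free])
    print(free,r.x.round(1),abs(r.fun[:9]).max())
E
```

```text
[0, 1, 2, 3, 4, 5, 6, 7, 8] [200.7   3.  436.8  39.2 398.2   3.1 291.8 121.9  -5.6] 0.0114777843902516
[0, 2, 4, 6, 7] [131.4 444.1 383.7 268.7 113.1] 3.6500656654073964
[0, 2, 4, 6, 7, 1] [157.7 407.7 375.7 263.5 112.5  19.4] 3.6637014738228117
[0, 1, 2, 3, 4, 5, 6, 7, 8] [200.6   2.9 437.   39.3 398.6   3.4 291.6 122.7  -6.4] 0.0036219349356656494
[0, 2, 4, 6, 7] [131.3 444.1 383.7 268.7 113.1] 3.6484900968587795
[0, 2, 4, 6, 7, 1] [157.5 408.  375.7 263.5 112.5  19.3] 3.6620706668299476
```

```bash
cat > k.py <<'E'
from h import *
P=[200.7,3,436.8,39.2,398.2,3.1,291.8,121.9,-5.6]
import h
q0=np.array([0.5657,.3372,1.8438,-.3328,.5873,-.8807])
for pit in (50,65,75,85):
    a=np.radians(pit); z=np.array([np.cos(a),0,-np.sin(a)]); h.RT=np.c_[np.cross([0,1.,0],z),[0,1.,0],z]; h.GT=np.array([-84,0,70.])+19*z
    for fl in (1,-1):
        RT0=h.RT.copy()
        h.RT=RT0@np.diag([fl,fl,1.])
        for nm,pp in (("grasp",(Rz(PY),PO)),("lift",(Rz(PY),PO+[0,0,80])),("pre27",panel_in_chamber(3,60,27)),("in27",panel_in_chamber(5,35,27)),("up",panel_in_chamber(-2,34.5,0)),("closed20",panel_in_chamber(20,21,0))):
            T=tool_from_panel(*pp); best=None
            for g in ([.5,.3,1.8,-.33,.6,-.9],[.5,.3,1.8,-1.2,.9,-.5],[.5,.3,1.8,2.5,.9,1.5],[.5,.3,1.8,1.5,.9,-2]):
                q,e=ik(*T,P,g); q[3:]=(q[3:]+np.pi)%(2*np.pi)-np.pi
                for sg in (0,1):
                    qq=q.copy()
                    if sg: qq[3]+=np.pi;qq[4]*=-1;qq[5]+=np.pi
                    qq[5]=(qq[5]+np.pi)%(2*np.pi)-np.pi
                    qq[3]=(qq[3]+1.6)%(2*np.pi)-1.6
                    ok=e<1e-4 and (qq>lo).all() and (qq<hi).all()
                    if best is None or (ok,-e)>best[0]: best=((ok,-e),qq)
            print(pit,fl,nm,best[0][0],round(best[0][1],4),best[1].round(2))
E
python3 k.py
```

```text
50 1 grasp False -0.0 [ 0.61  0.42  2.01 -1.32  0.31  0.12]
50 1 lift True -0.0 [ 0.61  0.26  1.94 -0.81  0.43 -0.42]
50 1 pre27 False -0.0 [ 0.59  0.66  1.94 -1.34  1.24  0.99]
50 1 in27 False -0.0 [ 0.59  0.72  1.94 -1.36  1.22  1.05]
50 1 up True -0.0 [ 0.39  0.37  1.94 -0.92  0.92  0.43]
50 1 closed20 True -0.0 [ 0.31  0.38  1.95 -0.95  0.87  0.4 ]
50 -1 grasp False -0.0 [ 0.59  0.4   1.99  1.89 -0.31  0.03]
50 -1 lift True -0.0 [ 0.61  0.26  1.94 -0.81  0.43  2.72]
50 -1 pre27 False -0.0 [ 0.59  0.66  1.94 -1.34  1.24 -2.15]
50 -1 in27 False -0.0 [ 0.59  0.72  1.94 -1.36  1.22 -2.1 ]
50 -1 up True -0.0 [ 0.39  0.37  1.94 -0.92  0.92 -2.72]
50 -1 closed20 True -0.0 [ 0.31  0.38  1.95 -0.95  0.87 -2.74]
65 1 grasp True -0.0 [ 0.55  0.42  1.84 -0.37  0.51 -0.86]
65 1 lift True -0.0 [ 0.55  0.3   1.76 -0.28  0.7  -0.97]
65 1 pre27 True -0.0 [ 0.52  0.51  1.95 -1.15  1.04  0.75]
65 1 in27 True -0.0 [ 0.51  0.56  1.96 -1.19  1.01  0.82]
65 1 up True -0.0 [ 0.25  0.3   1.9  -0.55  0.87  0.03]
65 1 closed20 True -0.0 [ 0.21  0.33  1.91 -0.57  0.82  0.01]
65 -1 grasp True -0.0 [ 0.55  0.
[... 1048 characters left out ...]
p True -0.0 [ 0.48  0.52  1.59 -0.04  0.95 -1.19]
85 1 lift True -0.0 [ 0.48  0.43  1.51 -0.03  1.13 -1.2 ]
85 1 pre27 True -0.0 [ 0.36  0.37  1.94 -0.75  0.86  0.29]
85 1 in27 True -0.0 [ 0.35  0.42  1.95 -0.8   0.81  0.35]
85 1 up True -0.0 [ 0.06  0.29  1.83 -0.09  0.98 -0.46]
85 1 closed20 True -0.0 [ 0.02  0.33  1.83 -0.09  0.94 -0.5 ]
85 -1 grasp True -0.0 [ 0.48  0.52  1.59 -0.04  0.95  1.95]
85 -1 lift True -0.0 [ 0.46  0.41  1.53 -0.03  1.12  1.92]
85 -1 pre27 True -0.0 [ 0.36  0.37  1.94 -0.75  0.86 -2.85]
85 -1 in27 True -0.0 [ 0.33  0.4   1.96 -0.79  0.81 -2.82]
85 -1 up True -0.0 [ 0.06  0.29  1.83 -0.09  0.98  2.68]
85 -1 closed20 True -0.0 [ 0.02  0.33  1.83 -0.09  0.94  2.64]
```

```bash
sed -i 's/PITCH=np.radians(65)/PITCH=np.radians(70)/' h.py; python3 - <<'E'
from h import *
s,R,p=cur()
Rg,pg=tool_from_panel(Rz(PY),PO); print(pg)
plan(R,p,Rg,pg,4)
E
```

```text
[454.67606803 355.55492879  52.14584021]
dist 37.7 ang 4.67 minrows 0.9; n=4 linear [-0.52, 0.02, 9.42] rot [-0.0005, 0.0204, -0.0005]
```

```bash
python3 -m creep '[{"grip":85,"linear":[-0.5,0,9.4],"rot":[-0.001,0.02,0]},{"grip":85,"linear":[-0.5,0,9.4],"rot":[0,0.02,-0.001]},{"grip":85,"linear":[-0.5,0,9.4],"rot":[0,0.021,0]},{"grip":85,"linear":[-0.5,0,9.4],"rot":[0,0.02,-0.001]},{"grip":85,"linear":[0,0,0],"rot":[0,0,0]}]'
python3 - <<'E'
from h import *
s,R,p=cur(); Rg,pg=tool_from_panel(Rz(PY),PO); plan(R,p,Rg,pg,1); print(s['force'],s['wrist_torque'])
E
```

```text
time_s: 1.62
eef_pos: [455.5, 356.8, 54.5]
ee_rot: [0.175, -0.06, 0.983, 0.011]
force: [0.1, -1.3, -0.3]
grip_width: 0.991
dist 2.8 ang 0.22 minrows 0.1; n=1 linear [1.75, -1.09, 1.86] rot [0.0014, 0.0036, 0.0005]
[ 0.10288072 -1.25030778 -0.33065834] [0.01387741 0.15332519 0.01850089]
```

```bash
python3 -m creep '[{"grip":85,"linear":[1.7,-1,1.9],"rot":[0.001,0.004,0]},{"grip":70,"linear":[0,0,0],"rot":[0,0,0]},{"grip":50,"linear":[0,0,0],"rot":[0,0,0]},{"grip":40,"linear":[0,0,0],"rot":[0,0,0]},{"grip":40,"linear":[0,0,0],"rot":[0,0,0]},{"grip":40,"linear":[0,0,0],"rot":[0,0,0]}]' 100
python3 - <<'E'
from h import *
s,R,p=cur(); Rg,pg=tool_from_panel(Rz(PY),PO); plan(R,p,Rg,pg,1); print(s['force'],s['wrist_torque'],s['grip_width']*85.4)
E
```

```text
time_s: 2.12
eef_pos: [454.4, 355.8, 53.0]
ee_rot: [0.174, -0.061, 0.983, 0.011]
force: [-0.6, 0.1, -0.6]
grip_width: 0.467
dist 0.9 ang 0.11 minrows 0.0; n=1 linear [0.04, -0.25, 0.85] rot [0.0009, 0.0016, 0.0007]
[-0.58763654  0.06595976 -0.57581619] [-0.05195726  0.11996978 -0.02350187] 39.908081608082824
```

```bash
cat > look.py <<'E'
import sys; from h import *; from rig import imaging
t=sys.argv[1]; x0,y0,x1,y1=map(int,sys.argv[2].split(',')); X0,Y0,X1,Y1=map(int,sys.argv[3].split(','))
for n in ("scene","top"):
    im,d=imaging.capture(n); c=imaging.camera_params(n)
    np.savez(f"pics/{n}{t}.npz",p=im,d=d,**{k:np.array(v) for k,v in c.items()})
a=load("scene"+t)[0][y0:y1,x0:x1,::-1]; b=load("top"+t)[0][Y0:Y1,X0:X1,::-1]
H=400; f=lambda a:cv2.resize(a,(int(a.shape[1]*H/a.shape[0]),H),interpolation=2)
o=np.hstack([f(a),f(b)]); o=cv2.resize(o,None,fx=min(1,800/o.shape[1]),fy=min(1,800/o.shape[1])); cv2.imwrite(f"pics/v{t}.png",o)
E
python3 look.py 2 200,200,340,340 140,170,280,310
```

```text
(no output)
```

View pics/v2.png

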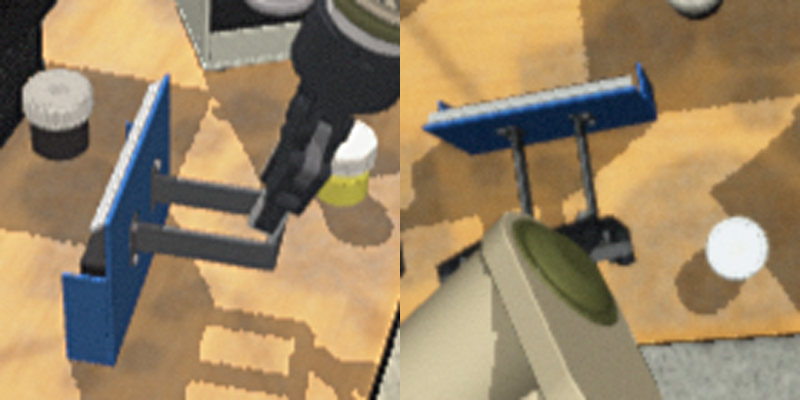

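```bash
python3 - <<'E'
from h import *
s,R,p=cur(); print(s['grip_width'],p)
gp=p-19*R[:,2]; pts=np.array([p,gp,gp+28*R[:,1],gp-28*R[:,1],p+28*R[:,1],p-28*R[:,1]])
print(gp)
pf=np.array([[-102,28,82],[-102,-28,82],[-84,28,70],[-102,28,58],[-4,28,58]]); pw=PO+pf@Rz(PY).T
for n,o in(("scene2",(200,200)),("top2",(140,170))):
    print(n,((proj(n,pts)-o)*400/140).round().tolist()); print(((proj(n,pw)-o)*400/140).round().tolist())
E
```

```text
0.4672508637101557 [454.4701581  355.70594852  52.86711786]
[447.99583011 354.89563649  70.71162602]
scene2 [[244.0, 244.0], [254.0, 227.0], [246.0, 255.0], [261.0, 200.0], [236.0, 272.0], [251.0, 218.0]]
[[273.0, 246.0], [287.0, 192.0], [246.0, 255.0], [272.0, 272.0], [131.0, 250.0]]
top2 [[163.0, 215.0], [159.0, 221.0], [124.0, 228.0], [194.0, 215.0], [128.0, 222.0], [197.0, 209.0]]
[[124.0, 249.0], [195.0, 236.0], [125.0, 228.0], [131.0, 251.0], [115.0, 132.0]]
```

```bash
python3 - <<'E'
from h import *
a=load("scene2")[0][240:310,250:330,::-1]; b=load("scene1")[0][230:300,260:340,::-1]
cv2.imwrite("pics/z2.png",cv2.resize(np.hstack([a,b]),None,fx=5,fy=5,interpolation=2))
E
```

```text
(no output)
```

View pics/z2.png

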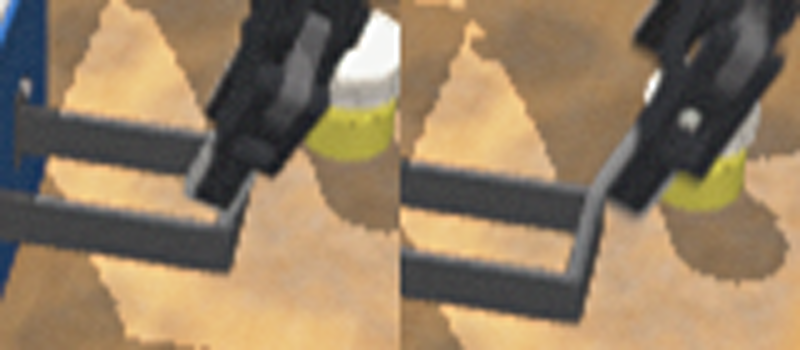

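```bash
python3 - <<'E'
from h import *
s,R,p=cur()
for n in("scene2","top2"):
    c,X=cloud(n)
    T=(X-p)@R   # tool coords
    m=(abs(T[...,0])<20)&(abs(T[...,1])<75)&(T[...,2]>-70)&(T[...,2]<15)&(X[...,2]>15)
    q=T[m]; print(n,m.sum())
    for z in range(-70,15,8):
        k=q[(q[:,2]>=z)&(q[:,2]<z+8)]
        if len(k): print(z,len(k),"x",np.percentile(k[:,0],[5,50,95]).round(),"y",np.percentile(k[:,1],[0,10,50,90,100]).round())
c,X=cloud("scene2")
for u,v in [(290,280),(291,281),(293,278),(296,274),(291,277),(298,268)]: print((u,v),X[v,u].round(),c[v,u],((X[v,u]-p)@R).round())
E
```

```text
scene2 453
-70 45 x [-12.  -4.   8.] y [-24.  -4.  32.  35.  37.]
-62 48 x [-11.  -6.   9.] y [-23. -21.  28.  34.  35.]
-54 37 x [-11.  -7.  10.] y [-24. -20.  27.  32.  33.]
-46 12 x [-10.  -4.   9.] y [-22. -22.  26.  27.  27.]
-38 45 x [-4.  8. 15.] y [-25.  16.  25.  29.  30.]
-30 101 x [-18.  -6.  17.] y [-27. -24.  27.  29.  30.]
-22 83 x [-18.  -6.  18.] y [-26. -24.  27.  29.  31.]
-14 66 x [-19.  -9.   7.] y [-26. -24.  27.  29.  30.]
-6 16 x [-19. -15.  -7.] y [-26. -25. -24.  27.  28.]
top2 65
-70 5 x [-13. -12.  -6.] y [-34. -34. -27. -24. -23.]
-62 6 x [-13.  -9.  -7.] y [-34. -34. -30. -25. -24.]
-54 5 x [-13. -12.  -9.] y [-29. -29. -28. -23. -21.]
-46 1 x [-12. -12. -12.] y [-22. -22. -22. -22. -22.]
-38 1 x [-6. -6. -6.] y [-28. -28. -28. -28. -28.]
-30 25 x [-19. -14.  -6.] y [-29. -29. -26.  24.  27.]
-22 8 x [-20. -17.  -7.] y [-29. -29.  -3.  23.  23.]
-14 11 x [-19. -10.  -2.] y [-29. -29. -28.  23.  23.]
-6 3 x [-13. -13. -11.] y [-29. -19.  22.  23.  23.]
(290, 280) [439. 380.  94.] [121 108  96] [ -2.  26. -43.]
(291, 281) [462. 286.   2.] [176 150 120] [ 18. -70.  47.]
(293, 278) [432. 385. 106.] [45 47 48] [ -0.  32. -56.]
(296, 274) [426. 385. 117.] [43 43 46] [  1.  33. -69.]
(291, 277) [435. 388. 109.] [40 41 43] [ -5.  34. -58.]
(298, 268) [419. 402. 148.] [49 49 52] [ -5.  50. -99.]
```

```bash
python3 - <<'E'
from h import *
def an(n,R,p):
    c,X=cloud(n); T=(X-p)@R
    m=(abs(T[...,0])<20)&(abs(T[...,1])<75)&(T[...,2]>-120)&(T[...,2]<40)&(X[...,2]>15)&(c.max(-1)<130)
    q=T[m]
    for z in range(-120,40,10):
        k=q[(q[:,2]>=z)&(q[:,2]<z+10)]
        if len(k): print(n,z,len(k),"x",np.percentile(k[:,0],[5,50,95]).round(),"y",np.percentile(k[:,1],[0,10,50,90,100]).round())
q=[.142409837,.989807561,-6.12e-4,-2.35e-4]
an("scene0",Rn.from_quat(q).as_matrix(),np.array([147.86,503.41,191.33]))
q=[-.058,.975,.014,.216]
an("scene1",Rn.from_quat(q).as_matrix(),np.array([440.1,354,88.7]))
E
```

```text
scene0 -120 141 x [-11.   6.  15.] y [31. 42. 70. 73. 75.]
scene0 -110 223 x [-11.  -0.  12.] y [37. 51. 71. 74. 75.]
scene0 -100 7 x [12. 12. 13.] y [44. 47. 52. 54. 56.]
scene0 -90 44 x [-6.  0.  7.] y [45. 54. 56. 57. 58.]
scene0 -80 104 x [-10.   1.  10.] y [45. 49. 56. 57. 58.]
scene0 -70 100 x [-10.   1.  10.] y [-43.  48.  54.  57.  58.]
scene0 -60 32 x [-10.   2.   9.] y [48. 48. 49. 50. 53.]
scene1 -120 100 x [-18. -11.  10.] y [-69. -28.  63.  73.  75.]
scene1 -110 121 x [-13.  -2.   9.] y [-70.  47.  69.  74.  75.]
scene1 -100 17 x [-14. -12.  -7.] y [-52. -49. -43.  61.  70.]
scene1 -90 46 x [-11.  -5.   4.] y [-45. -43.  53.  56.  57.]
scene1 -80 66 x [-10.  -4.   6.] y [-46. -43.  54.  56.  58.]
scene1 -70 63 x [-10.  -3.   9.] y [-45. -44.  48.  56.  57.]
scene1 -60 20 x [-10.  -7.  -1.] y [-46. -44. -41.  49.  51.]
scene1 0 114 x [-3.  8. 15.] y [-25. -22.   8.  28.  30.]
scene1 10 133 x [-17.  -1.  18.] y [-26. -24.  26.  29.  31.]
scene1 20 116 x [-18.  -4.  12.] y [-26. -24.  26.  29.  30.]
scene1 30 50 x [-19. -12.  -1.] y [-26. -25.  26.  28.  29.]
```

The depth shows the real fingertips about 43 mm short of the reported TCP along the tool axis (about 55 mm when fully open). The start picture shows the same offset. So the fingers closed above the handle, with the tip at (290,280) at z≈94, and touched nothing. I'll put the measured offset into the grasp, recheck reach and go again.

```bash
sed -i 's/GT=np.array(\[-84,0,70.\])+19\*tz/GT=np.array([-84,0,70.])+65*tz/' h.py; sed -i "s/h.GT=np.array(\[-84,0,70.\])+19\*z/h.GT=np.array([-84,0,70.])+65*z/; s/in (50,65,75,85)/in (65,70,75,80)/; s/in (1,-1):/in (1,):/" k.py; python3 k.py; python3 - <<'E'
from h import *
s,R,p=cur(); Rg,pg=tool_from_panel(Rz(PY),PO); print(pg); plan(R,p,Rg,pg,4)
E
```

```text
65 1 grasp True -0.0 [ 0.53  0.52  1.82 -0.42  0.43 -0.81]
65 1 lift True -0.0 [ 0.53  0.39  1.76 -0.3   0.61 -0.95]
65 1 pre27 False -0.0 [ 0.43  0.56  1.98 -1.26  0.96  0.82]
65 1 in27 False -0.0 [ 0.43  0.62  1.98 -1.3   0.94  0.89]
65 1 up True -0.0 [ 0.21  0.38  1.93 -0.61  0.76  0.07]
65 1 closed20 True -0.0 [ 0.17  0.41  1.94 -0.63  0.71  0.06]
70 1 grasp True -0.0 [ 0.49  0.52  1.79 -0.25  0.52 -1.  ]
70 1 lift True -0.0 [ 0.52  0.4   1.71 -0.2   0.71 -1.04]
70 1 pre27 True -0.0 [ 0.4   0.53  1.98 -1.17  0.9   0.73]
70 1 in27 True -0.0 [ 0.4   0.58  1.98 -1.22  0.87  0.8 ]
70 1 up True -0.0 [ 0.17  0.37  1.92 -0.47  0.77 -0.07]
70 1 closed20 True -0.0 [ 0.13  0.4   1.92 -0.48  0.72 -0.1 ]
75 1 grasp True -0.0 [ 0.5   0.55  1.72 -0.16  0.64 -1.07]
75 1 lift True -0.0 [ 0.48  0.41  1.68 -0.13  0.81 -1.14]
75 1 pre27 True -0.0 [ 0.35  0.48  1.97 -1.07  0.84  0.58]
75 1 in27 True -0.0 [ 0.37  0.55  1.98 -1.13  0.81  0.69]
75 1 up True -0.0 [ 0.13  0.37  1.9  -0.34  0.79 -0.21]
75 1 closed20 True -0.0 [ 0.09  0.4   1.9  -0.34  0.75 -0.25]
80 1 grasp True -0.0 [ 0.49  0.57  1.66 -0.09  0.75 -1.14]
80 1 lift True -0.0 [ 0.49  0.45  1.6  -0.08  0.93 -1.16]
80 1 pre27 True -0.0 [ 0.34  0.47  1.97 -0.96  0.79  0.49]
80 1 in27 True -0.0 [ 0.33  0.52  1.98 -1.02  0.76  0.57]
80 1 up True -0.0 [ 0.09  0.36  1.89 -0.21  0.82 -0.34]
80 1 closed20 True -0.0 [ 0.05  0.4   1.88 -0.21  0.78 -0.38]
[470.29172377 357.47229022   8.91997965]
dist 46.7 ang 0.10 minrows 1.1; n=4 linear [0.03, -0.05, 11.69] rot [0.0002, 0.0004, 0.0001]
```

```bash
sed -i 's/PITCH=np.radians(70)/PITCH=np.radians(74)/; s/GT=np.array(\[-84,0,70.\])+65/GT=np.array([-87,0,70.])+65/' h.py; python3 - <<'E'
from h import *
s,R,p=cur(); Rg,pg=tool_from_panel(Rz(PY),PO); print(pg); 
print("back",pg-45*Rg[:,2]);plan(R,p,Rg,pg-45*Rg[:,2],3); plan(Rg,pg-45*Rg[:,2],Rg,pg,4)
E
```

```text
[463.0313666  356.58083046   7.51798976]
back [450.72014074 355.069202    50.77476608]
dist 4.3 ang 4.09 minrows 0.6; n=3 linear [1.42, -0.06, 0.25] rot [0.0003, 0.0238, 0.0002]
dist 45.0 ang 0.00 minrows 1.1; n=4 linear [-0.0, 0.0, 11.25] rot [0.0, 0.0, 0.0]
```

```bash
python3 -m creep '[{"grip":85,"linear":[0,0,-3],"rot":[0,0,0]},{"grip":85,"linear":[0,0,0],"rot":[0,0,0]},{"grip":85,"linear":[0,0,0],"rot":[0,0,0]},{"grip":85,"linear":[1.4,0,1.2],"rot":[0,0.024,0]},{"grip":85,"linear":[1.4,0,1.2],"rot":[0,0.024,0]},{"grip":85,"linear":[1.4,0,1.2],"rot":[0,0.024,0]},{"grip":85,"linear":[0,0,0],"rot":[0,0,0]}]' 100
python3 - <<'E'
from h import *
s,R,p=cur(); Rg,pg=tool_from_panel(Rz(PY),PO); plan(R,p,Rg,pg,4); print(s['force'],s['grip_width'])
E
```

```text
time_s: 2.8
eef_pos: [451.1, 355.2, 50.8]
ee_rot: [0.138, -0.061, 0.989, 0.009]
force: [-0.4, -0.2, -0.0]
grip_width: 0.995
dist 44.9 ang 0.09 minrows 1.1; n=4 linear [0.09, -0.03, 11.22] rot [0.0002, -0.0003, 0.0]
[-0.41031443 -0.15993528 -0.0386921 ] 0.9950043336203441
```

```bash
python3 -m creep '[{"grip":85,"linear":[0,0,11],"rot":[0,0,0]},{"grip":85,"linear":[0,0,11],"rot":[0,0,0]},{"grip":85,"linear":[0,0,11],"rot":[0,0,0]},{"grip":85,"linear":[0,0,11],"rot":[0,0,0]},{"grip":85,"linear":[0,0,1],"rot":[0,0,0]},{"grip":85,"linear":[0,0,0],"rot":[0,0,0]}]' 100
python3 look.py 3 200,200,340,340 140,170,280,310;python3 - <<'E'
from h import *
s,R,p=cur(); Rg,pg=tool_from_panel(Rz(PY),PO); plan(R,p,Rg,pg,1); print(s['force'],s['grip_width'])
E
```

```text
time_s: 3.3
eef_pos: [462.6, 356.4, 6.3]
ee_rot: [0.138, -0.061, 0.989, 0.008]
force: [-0.4, 0.0, 0.3]
grip_width: 0.998
dist 0.3 ang 0.07 minrows 0.0; n=1 linear [0.04, -0.26, 0.11] rot [0.0008, -0.0007, 0.0006]
[-0.2817264   0.31474779  0.564133  ] 0.9926623017581329
```

View pics/v3.png

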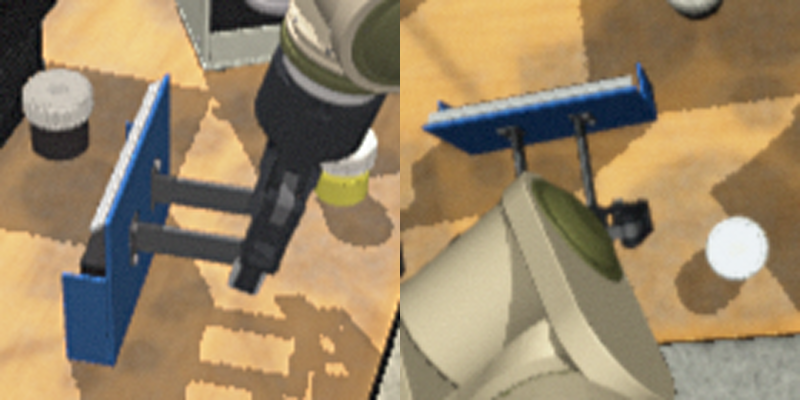

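Now the near finger's tip is at (243,280), outside the near leg and below it, so the fingers straddle the handle. Closing at 110 N.

```bash
python3 -m creep '[{"grip":60,"linear":[0,0,0],"rot":[0,0,0]},{"grip":45,"linear":[0,0,0],"rot":[0,0,0]},{"grip":45,"linear":[0,0,0],"rot":[0,0,0]},{"grip":45,"linear":[0,0,0],"rot":[0,0,0]},{"grip":45,"linear":[0,0,0],"rot":[0,0,0]},{"grip":45,"linear":[0,0,0],"rot":[0,0,0]}]' 110
python3 - <<'E'
from h import *
s,R,p=cur(); Rg,pg=tool_from_panel(Rz(PY),PO); plan(R,p,Rg,pg,1); print(s['force'],s['wrist_torque'],s['grip_width'],s['grip_width']*85.4)
E
```

```text
time_s: 3.9
eef_pos: [463.1, 356.9, 8.1]
ee_rot: [0.139, -0.061, 0.988, 0.009]
force: [-3.4, -2.0, 6.3]
grip_width: 0.643
dist 0.7 ang 0.07 minrows 0.0; n=1 linear [0.29, -0.3, 0.52] rot [0.001, -0.0, 0.0006]
[-3.4155306  -1.96282963  6.33561678] [-0.24073569  0.0196637  -0.14297795] 0.6430795490640496 54.918993490069845
```

```bash
cat >> h.py <<'E'
import os
def save_grasp():
    s,R,p=cur(); yw=np.arctan2(-R[0,1],R[1,1]); Rp=Rz(yw)
    # panel position: along panel x from vision, y centred in the jaws, z=0
    a=Rp.T@(PO-p); yl=(Rp.T@R@np.array([0,0,1.]))*0; gp=p-65*R[:,2]; b=Rp.T@(gp-p)
    pp=p+Rp@np.array([a[0],b[1],-p[2]]); 
    print("yaw",np.degrees(yw),"panel",pp,"pitch",np.degrees(np.arcsin(-R[2,2])),"y shift",a[1]-b[1])
    np.savez("pics/grasp.npz",Rp=R.T@Rp,pp=R.T@(pp-p))
def panel_now():
    g=np.load("pics/grasp.npz"); s,R,p=cur(); return R@g['Rp'],p+R@g['pp']
def in_chamber():
    Rp,pp=panel_now(); Rc=Rz(CY); M=Rc.T@Rp
    e=Rn.from_matrix(M).as_euler('ZYX',degrees=True); s=cur()[0]
    print(f"t {s['time_s']:.2f} panel in chamber xyz {(Rc.T@(pp-CO)).round(1)} yaw {e[0]:.2f} phi {-e[1]:.2f} roll {e[2]:.2f} F_ch {(Rc.T@s['force']).round(1)} M_ch {(Rc.T@s['wrist_torque']).round(2)} grip {s['grip_width']:.3f} q4 {s['joints'][3]:.2f}")
def goal(Rp,pp,n=None):
    g=np.load("pics/grasp.npz"); R1=Rp@g['Rp'].T; p1=pp-R1@g['pp']; s,R,p=cur(); return plan(R,p,R1,p1,n)
E
python3 - <<'E'
from h import *
save_grasp()
s,R,p=cur(); goal(Rz(PY),PO+[0,0,90],5); print(R.T@[0,0,1])
E
```

```text
yaw 7.050292164216654 panel [5.31561267e+02 3.65313179e+02 1.77635684e-15] pitch 74.00053608862686 y shift -0.31556489967325396
dist 90.0 ang 0.05 minrows 2.2; n=5 linear [-4.96, -0.04, -17.3] rot [0.0, -0.0, 0.0002]
[-2.75627280e-01  7.72223254e-04 -9.61264275e-01]
```

```bash
python3 -m creep '[{"grip":45,"linear":[-1.4,0,-4.8],"rot":[0,0,0]},{"grip":45,"linear":[-4.1,0,-14.4],"rot":[0,0,0]},{"grip":45,"linear":[-6.2,0,-21.6],"rot":[0,0,0]},{"grip":45,"linear":[-6.2,0,-21.6],"rot":[0,0,0]},{"grip":45,"linear":[-4.8,0,-16.8],"rot":[0,0,0]},{"grip":45,"linear":[-2,0,-7.2],"rot":[0,0,0]},{"grip":45,"linear":[0,0,0],"rot":[0,0,0]}]'
python3 look.py 4 180,160,340,320 140,140,280,280; python3 - <<'E'
from h import *
in_chamber(); print(panel_now()[1])
W=panel_in_chamber(-60,85,20); goal(*W); goal(*W,14)
E
```

```text
time_s: 4.48
eef_pos: [463.0, 356.8, 98.3]
ee_rot: [0.139, -0.061, 0.988, 0.009]
force: [0.5, 0.5, -4.7]
grip_width: 0.641
t 4.58 panel in chamber xyz [-243.6  199.3   87.6] yaw 63.98 phi -0.20 roll -0.06 F_ch [ 1.1  0.2 -5.6] M_ch [-0.66  0.37 -0.04] grip 0.640 q4 -0.14
[530.48313552 364.61118214  87.58488174]
dist 202.4 ang 66.76 minrows 9.5; n=10 linear [-2.46, -20.49, 4.88] rot [0.0489, -0.0315, 0.1009]
dist 202.4 ang 66.76 minrows 9.5; n=14 linear [-1.95, -14.59, 3.59] rot [0.0349, -0.0225, 0.0721]
```

View pics/v4.png

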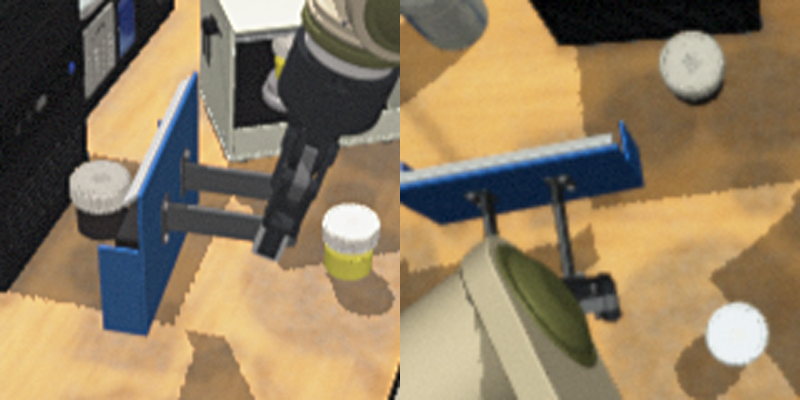

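The panel is lifted and held upright, clear of both pots. I'll check the transfer path before moving.

```bash
cat >> h.py <<'E'
def sim(lin,rot,n):
    g=np.load("pics/grasp.npz"); s,R,p=cur(); r=Rn.from_rotvec(rot).as_matrix(); Rc=Rz(CY)
    for k in range(n):
        p=p+R@np.array(lin); R=R@r
        Rp=R@g['Rp']; pp=p+R@g['pp']
        C=np.array([[-4,82,0],[-4,-82,0],[30,82,0],[30,-82,0],[0,0,130]]) @Rp.T+pp
        tip=p-46*R[:,2]
        print(k+1,pp.round(),"ch",(Rc.T@(pp-CO)).round(),"minz",C[:,2].min().round(),"corners",C[:4,:2].round().tolist(),"tip",tip.round())
E
python3 - <<'E'
from h import *
sim([-1.95,-14.6,3.6],[.035,-.0225,.072],14)
E
```

```text
1 [536. 345.  86.] ch [-224.  193.   86.] minz 85.0 corners [[528.0, 427.0], [535.0, 263.0], [562.0, 428.0], [569.0, 264.0]] tip [453. 342. 137.]
2 [539. 325.  85.] ch [-205.  185.   85.] minz 83.0 corners [[538.0, 407.0], [533.0, 243.0], [572.0, 406.0], [566.0, 242.0]] tip [456. 329. 134.]
3 [542. 305.  85.] ch [-187.  176.   85.] minz 81.0 corners [[547.0, 387.0], [528.0, 224.0], [581.0, 383.0], [562.0, 220.0]] tip [457. 316. 131.]
4 [542. 284.  84.] ch [-170.  165.   84.] minz 80.0 corners [[554.0, 365.0], [522.0, 205.0], [587.0, 359.0], [556.0, 198.0]] tip [458. 303. 128.]
5 [541. 264.  84.] ch [-153.  153.   84.] minz 79.0 corners [[560.0, 344.0], [515.0, 186.0], [592.0, 335.0], [548.0, 177.0]] tip [458. 290. 126.]
6 [538. 244.  84.] ch [-138.  140.   84.] minz 79.0 corners [[563.0, 322.0], [506.0, 168.0], [595.0, 310.0], [538.0, 157.0]] tip [456. 276. 124.]
7 [534. 224.  84.] ch [-124.  126.   84.] minz 79.0 corners [[565.0, 300.0], [496.0, 151.0], [596.0, 286.0], [527.0, 137.0]] tip [454. 263. 121.]
8 [528. 204.  84.] ch [-110.  110.   84.] minz 79.0 corners [[565.0, 277.0], [
[... 221 characters left out ...]
67.  85.] ch [-88.  76.  85.] minz 80.0 corners [[561.0, 233.0], [458.0, 105.0], [586.0, 213.0], [484.0, 85.0]] tip [441. 225. 115.]
11 [502. 149.  85.] ch [-78.  58.  85.] minz 81.0 corners [[556.0, 212.0], [443.0, 92.0], [580.0, 189.0], [467.0, 70.0]] tip [435. 214. 113.]
12 [491. 132.  85.] ch [-71.  39.  85.] minz 82.0 corners [[549.0, 190.0], [427.0, 80.0], [571.0, 166.0], [449.0, 56.0]] tip [428. 202. 111.]
13 [478. 117.  85.] ch [-65.  20.  85.] minz 83.0 corners [[540.0, 170.0], [410.0, 70.0], [560.0, 144.0], [430.0, 44.0]] tip [421. 191. 109.]
14 [464. 102.  85.] ch [-60.   0.  85.] minz 84.0 corners [[530.0, 150.0], [393.0, 60.0], [548.0, 123.0], [410.0, 34.0]] tip [412. 181. 106.]
```

```bash
python3 -m creep '[{"grip":45,"linear":[-2,-14.6,3.6],"rot":[0.035,-0.0225,0.072]},{"grip":45,"linear":[-2,-14.6,3.6],"rot":[0.035,-0.0225,0.072]},{"grip":45,"linear":[-2,-14.6,3.6],"rot":[0.035,-0.0225,0.072]},{"grip":45,"linear":[-2,-14.6,3.6],"rot":[0.035,-0.0225,0.072]},{"grip":45,"linear":[-2,-14.6,3.6],"rot":[0.035,-0.0225,0.072]},{"grip":45,"linear":[-2,-14.6,3.6],"rot":[0.035,-0.0225,0.072]},{"grip":45,"linear":[-2,-14.6,3.6],"rot":[0.035,-0.0225,0.072]}]'
python3 - <<'E'
from h import *
in_chamber(); goal(*panel_in_chamber(-60,85,20),7)
E
```

```text
time_s: 5.17
eef_pos: [471.7, 252.4, 79.6]
ee_rot: [0.214, 0.206, 0.952, -0.073]
force: [-0.2, 0.5, -5.1]
grip_width: 0.638
t 5.17 panel in chamber xyz [-122.7  125.4   83.6] yaw 32.32 phi 9.95 roll -2.98 F_ch [-0.6  0.1 -5.1] M_ch [-0.46  0.84 -0.01] grip 0.638 q4 -0.56
dist 104.4 ang 33.19 minrows 4.7; n=7 linear [-1.92, -14.54, 3.5] rot [0.0347, -0.0224, 0.0717]
```

```bash
python3 -m creep '[{"grip":45,"linear":[-2,-14.6,3.5],"rot":[0.035,-0.0225,0.072]},{"grip":45,"linear":[-2,-14.6,3.5],"rot":[0.035,-0.0225,0.072]},{"grip":45,"linear":[-2,-14.6,3.5],"rot":[0.035,-0.0225,0.072]},{"grip":45,"linear":[-2,-14.6,3.5],"rot":[0.035,-0.0225,0.072]},{"grip":45,"linear":[-2,-14.6,3.5],"rot":[0.035,-0.0225,0.072]},{"grip":45,"linear":[-2,-14.6,3.5],"rot":[0.035,-0.0225,0.072]},{"grip":45,"linear":[-2,-14.5,3.5],"rot":[0.034,-0.0225,0.072]},{"grip":45,"linear":[0,0,0],"rot":[0,0,0]}]'
python3 look.py 5 220,100,400,280 250,100,430,280
python3 - <<'E'
from h import *
in_chamber(); goal(*panel_in_chamber(-45,58,25),4)
E
```

```text
time_s: 5.83
eef_pos: [426.1, 158.2, 68.8]
ee_rot: [0.271, 0.454, 0.836, -0.148]
force: [-0.2, 0.8, -5.9]
grip_width: 0.637
t 5.93 panel in chamber xyz [-60.   2.  86.] yaw 0.26 phi 19.94 roll 0.05 F_ch [-0.7  0.4 -4. ] M_ch [ 0.02  1.12 -0.03] grip 0.642 q4 -0.81
dist 37.8 ang 5.07 minrows 0.9; n=4 linear [1.92, -0.44, 9.25] rot [0.0009, -0.0221, 0.0008]
```

View pics/v5.png

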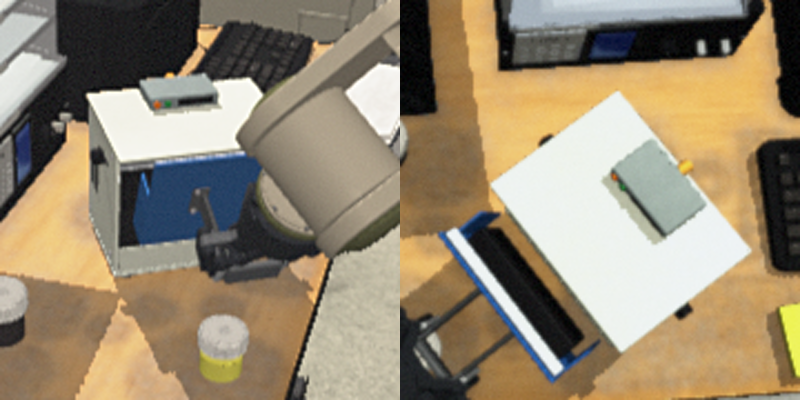

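The tilted panel is now in front of the opening, with its plate top edge running from (447,235) to (553,378) in the right-hand view. I'll check the predicted panel pose against the image.

```bash
python3 - <<'E'
from h import *
Rp,pp=panel_now()
L=np.array([[-4,82,130],[-4,-82,130],[0,82,130],[0,-82,130],[30,82,80],[30,-82,80],[8.5,78,116.5],[8.5,-78,116.5]])
Wd=L@Rp.T+pp; q=proj("top5",Wd); s=400/180
print(((q-[250,100])*s+[400,0]).round().tolist())
im=load("top5")[0][:,:,::-1].copy(); im=cv2.resize(im[150:280,260:390],None,fx=5,fy=5,interpolation=2)
for a in (q-[260,150])*5: cv2.circle(im,tuple(int(v) for v in a),4,(0,0,255),1)
cv2.imwrite("pics/z5.png",im[:600])
E
```

```text
[[434.0, 233.0], [550.0, 384.0], [438.0, 230.0], [553.0, 381.0], [478.0, 210.0], [589.0, 351.0], [452.0, 228.0], [561.0, 369.0]]
```

View pics/z5.png

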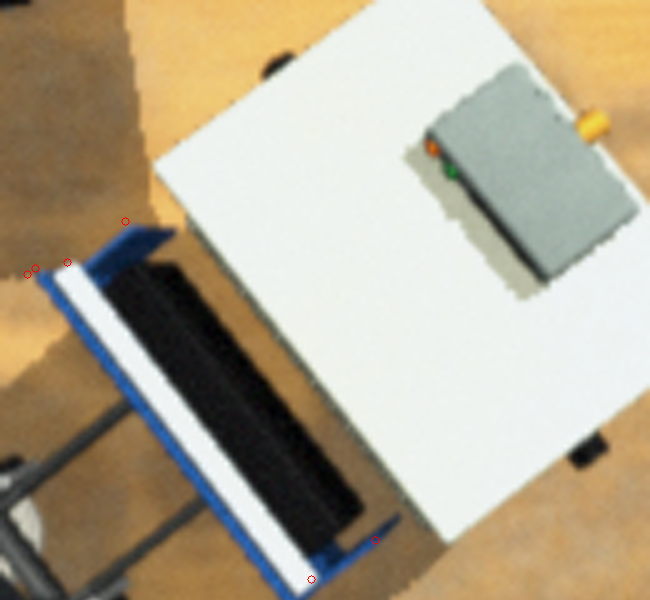

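```bash
python3 - <<'E'
from h import *
goal(*panel_in_chamber(-25,57,25),5)
E
```

```text
dist 50.7 ang 5.07 minrows 1.2; n=5 linear [-1.48, -0.37, 10.02] rot [0.0007, -0.0177, 0.0006]
```

```bash
python3 -m creep '[{"grip":45,"linear":[-1.5,-0.4,10],"rot":[0.001,-0.018,0.001]},{"grip":45,"linear":[-1.5,-0.4,10],"rot":[0.001,-0.018,0.001]},{"grip":45,"linear":[-1.5,-0.4,10],"rot":[0,-0.018,0]},{"grip":45,"linear":[-1.5,-0.4,10],"rot":[0.001,-0.018,0.001]},{"grip":45,"linear":[-1.5,-0.4,10],"rot":[0,-0.018,0]},{"grip":45,"linear":[0,0,0],"rot":[0,0,0]}]'
python3 - <<'E'
from h import *
in_chamber(); goal(*panel_in_chamber(5,54,25),4)
E
```

```text
time_s: 6.43
eef_pos: [446.6, 127.1, 34.8]
ee_rot: [0.309, 0.447, 0.823, -0.168]
force: [-0.7, 0.3, -5.2]
grip_width: 0.638
t 6.43 panel in chamber xyz [-24.3  -0.7  56.7] yaw -0.03 phi 25.12 roll -0.05 F_ch [-0.6 -0.4 -5.2] M_ch [-0.    1.28 -0.02] grip 0.638 q4 -1.01
dist 29.4 ang 0.14 minrows 0.7; n=4 linear [-5.09, 0.16, 5.3] rot [-0.0003, 0.0005, -0.0]
```

```bash
python3 -m creep '[{"grip":45,"linear":[-5,0.2,5.3],"rot":[0,0,0]},{"grip":45,"linear":[-5,0.2,5.3],"rot":[0,0,0]},{"grip":45,"linear":[-5,0.1,5.3],"rot":[0,0,0]},{"grip":45,"linear":[-5,0.1,5.3],"rot":[0,0,0]},{"grip":45,"linear":[0,0,0],"rot":[0,0,0]}]'
python3 look.py 6 220,100,400,280 250,100,430,280
python3 - <<'E'
from h import *
in_chamber(); goal(*panel_in_chamber(6,35,25),5)
E
```

```text
time_s: 6.85
eef_pos: [463.6, 102.2, 33.9]
ee_rot: [0.31, 0.448, 0.822, -0.167]
force: [-0.5, 0.0, -5.2]
grip_width: 0.643
t 6.95 panel in chamber xyz [ 4.8 -0.3 55.8] yaw -0.24 phi 25.19 roll 0.12 F_ch [ 0.  -0.4 -5.1] M_ch [0.01 1.21 0.  ] grip 0.641 q4 -1.04
dist 20.6 ang 0.29 minrows 0.5; n=5 linear [2.53, 0.01, 3.24] rot [-0.0001, 0.0007, -0.0008]
```

View pics/v6.png

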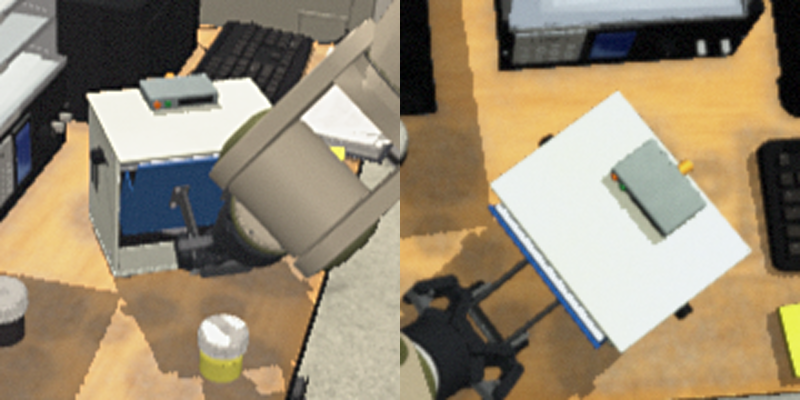

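The panel sits level and centred: its top edge runs (490,205)–(603,348) against the roof edge (490,188)–(622,352), and its lower edge is just above and behind the lip in the left view. Lowering it behind the lip.

```bash
python3 -m creep '[{"grip":45,"linear":[1.5,0,2],"rot":[0,0.001,-0.001]},{"grip":45,"linear":[2.5,0,3.2],"rot":[0,0.001,-0.001]},{"grip":45,"linear":[2.5,0,3.2],"rot":[0,0,-0.001]},{"grip":45,"linear":[2.5,0,3.2],"rot":[0,0,-0.001]},{"grip":45,"linear":[2.5,0,3.2],"rot":[0,0,0]},{"grip":45,"linear":[1.2,0,1.4],"rot":[0,0,0]},{"grip":45,"linear":[0,0,0],"rot":[0,0,0]}]'
python3 look.py 7 220,100,400,280 250,100,430,280
python3 - <<'E'
from h import *
in_chamber(); goal(*panel_in_chamber(1.5,34.5,14),4)
E
```

```text
time_s: 7.53
eef_pos: [463.2, 102.3, 12.5]
ee_rot: [0.308, 0.446, 0.823, -0.168]
force: [0.5, 0.2, -4.3]
grip_width: 0.643
t 7.63 panel in chamber xyz [ 5.6  0.1 34.9] yaw 0.06 phi 25.09 roll -0.06 F_ch [-0.5  0.5 -4.7] M_ch [-0.02  1.18  0.02] grip 0.636 q4 -1.08
dist 14.5 ang 11.09 minrows 1.6; n=4 linear [-0.49, -0.01, -3.6] rot [-0.0001, 0.0484, 0.0003]
```

View pics/v7.png

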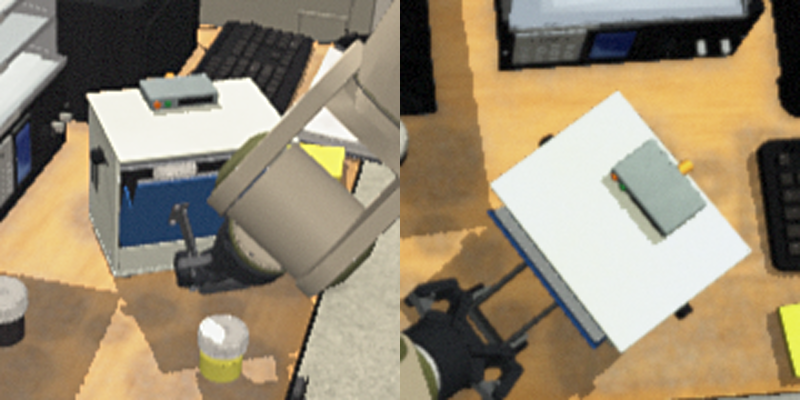

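In the left view the sill lip now covers the panel's lower edge along y≈245, with no contact force. Swinging it upright in two stages.

```bash
python3 -m creep '[{"grip":45,"linear":[-0.5,0,-3.6],"rot":[0,0.048,0]},{"grip":45,"linear":[-0.5,0,-3.6],"rot":[0,0.049,0]},{"grip":45,"linear":[-0.5,0,-3.6],"rot":[0,0.048,0]},{"grip":45,"linear":[-0.5,0,-3.6],"rot":[0,0.049,0]},{"grip":45,"linear":[0,0,0],"rot":[0,0,0]}]'
python3 - <<'E'
from h import *
in_chamber(); goal(*panel_in_chamber(-1.5,34.5,6),4)
E
```

```text
time_s: 8.05
eef_pos: [460.8, 107.9, 27.4]
ee_rot: [0.228, 0.461, 0.849, -0.122]
force: [1.4, -0.5, -3.9]
grip_width: 0.638
t 8.05 panel in chamber xyz [ 2.5  0.7 36.1] yaw -0.07 phi 13.96 roll 0.11 F_ch [ 1.2  1.  -3.9] M_ch [0.05 0.97 0.01] grip 0.638 q4 -0.78
dist 9.3 ang 7.96 minrows 1.1; n=4 linear [0.12, -0.2, -2.3] rot [0.0004, 0.0347, -0.0004]
```

```bash
python3 -m creep '[{"grip":45,"linear":[0.4,-0.2,-2],"rot":[0,0.035,0]},{"grip":45,"linear":[0.1,-0.2,-2.3],"rot":[0,0.035,0]},{"grip":45,"linear":[0.1,-0.2,-2.3],"rot":[0,0.035,0]},{"grip":45,"linear":[0.1,-0.2,-2.3],"rot":[0,0.034,0]},{"grip":45,"linear":[0,0,0],"rot":[0,0,0]}]'
python3 - <<'E'
from h import *
in_chamber(); goal(*panel_in_chamber(-2.5,34.3,0),4)
E
```

```text
time_s: 8.47
eef_pos: [456.7, 111.1, 33.8]
ee_rot: [0.168, 0.468, 0.863, -0.091]
force: [1.2, -0.4, -4.0]
grip_width: 0.637
t 8.47 panel in chamber xyz [-1.9 -0.9 33. ] yaw -0.03 phi 6.05 roll -0.06 F_ch [ 1.   0.8 -4. ] M_ch [ 0.03  0.88 -0.02] grip 0.637 q4 -0.54
dist 8.6 ang 6.06 minrows 0.9; n=4 linear [-0.7, 0.22, -2.03] rot [-0.0003, 0.0264, -0.0]
```

```bash
python3 -m creep '[{"grip":45,"linear":[-0.9,0.2,-2.2],"rot":[0,0.026,0]},{"grip":45,"linear":[-0.7,0.2,-2],"rot":[0,0.027,0]},{"grip":45,"linear":[-0.7,0.2,-2],"rot":[0,0.026,0]},{"grip":45,"linear":[-0.5,0.2,-1.9],"rot":[0,0.026,0]},{"grip":45,"linear":[0,0,0],"rot":[0,0,0]},{"grip":45,"linear":[0,0,0],"rot":[0,0,0]}]'
python3 look.py 8 220,100,400,280 250,100,430,280
python3 - <<'E'
from h import *
in_chamber(); goal(*panel_in_chamber(0,34.5,0),1)
E
```

```text
time_s: 8.97
eef_pos: [456.6, 111.9, 41.6]
ee_rot: [0.123, 0.472, 0.87, -0.068]
force: [-0.4, 0.5, -5.2]
grip_width: 0.641
t 9.07 panel in chamber xyz [-3.4 -0.5 33.4] yaw 0.05 phi 0.05 roll -0.15 F_ch [-0.1 -0.3 -4.9] M_ch [-0.02  0.75  0.02] grip 0.642 q4 -0.37
dist 3.6 ang 0.16 minrows 0.1; n=1 linear [-3.61, 0.5, -0.17] rot [-0.0023, 0.0009, 0.0015]
```

View pics/v8.png

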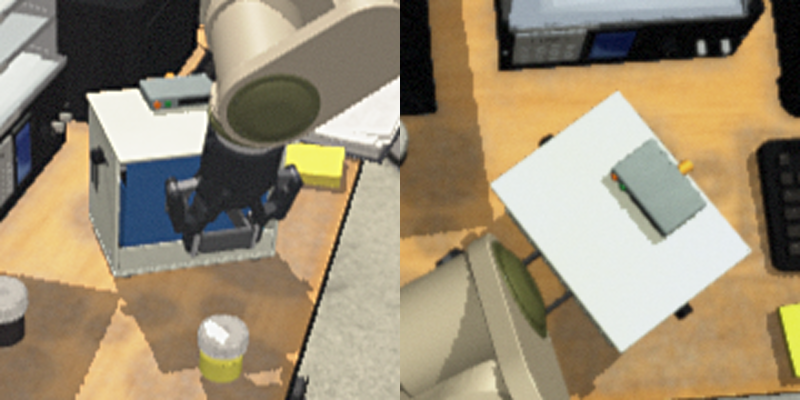

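The panel is upright under the hood with only its weight on the wrist. Now feeling for the stops in small steps.

```bash
python3 -m creep '[{"grip":45,"linear":[-1.2,0.1,0],"rot":[0,0,0]},{"grip":45,"linear":[-1.2,0.1,0.1],"rot":[0,0,0]},{"grip":45,"linear":[-1.2,0.1,0.2],"rot":[0,0,0]},{"grip":45,"linear":[0,0,0],"rot":[0,0,0]}]'; python3 -c "
from h import *
in_chamber()"

```

```text
time_s: 9.4
eef_pos: [459.4, 109.3, 42.6]
ee_rot: [0.122, 0.472, 0.871, -0.066]
force: [-0.1, 0.3, -4.7]
grip_width: 0.638
t 9.40 panel in chamber xyz [ 0.6  0.4 34.5] yaw 0.04 phi 0.01 roll -0.06 F_ch [-0.4  0.1 -4.7] M_ch [ 0.01  0.78 -0.  ] grip 0.638 q4 -0.36
```

```bash
python3 -m creep '[{"grip":45,"linear":[-1.4,0,0.4],"rot":[0,0,0]},{"grip":45,"linear":[-1.4,0,0.4],"rot":[0,0,0]},{"grip":45,"linear":[0,0,0],"rot":[0,0,0]}]'; python3 -c "
from h import *
in_chamber()"
python3 -m creep '[{"grip":45,"linear":[-1.4,0,0.4],"rot":[0,0,0]},{"grip":45,"linear":[-1.4,0,0.4],"rot":[0,0,0]},{"grip":45,"linear":[0,0,0],"rot":[0,0,0]}]'; python3 -c "
from h import *
in_chamber()"

```

```text
time_s: 9.65
eef_pos: [461.0, 106.8, 42.7]
ee_rot: [0.122, 0.472, 0.871, -0.066]
force: [0.5, -0.4, -4.4]
grip_width: 0.64
t 9.65 panel in chamber xyz [ 3.6  0.4 34.6] yaw 0.03 phi 0.00 roll -0.05 F_ch [ 0.6  0.2 -4.4] M_ch [0.01 0.71 0.01] grip 0.640 q4 -0.36
time_s: 9.9
eef_pos: [462.6, 104.4, 42.7]
ee_rot: [0.122, 0.472, 0.871, -0.066]
force: [-0.6, 0.5, -5.0]
grip_width: 0.636
t 9.90 panel in chamber xyz [ 6.5  0.4 34.6] yaw 0.03 phi -0.00 roll -0.05 F_ch [-0.8 -0.2 -5. ] M_ch [0.03 0.7  0.01] grip 0.636 q4 -0.36
```

```bash
for i in 1; do python3 -m creep '[{"grip":45,"linear":[-1.4,0,0.4],"rot":[0,0,0]},{"grip":45,"linear":[-1.4,0,0.4],"rot":[0,0,0]},{"grip":45,"linear":[0,0,0],"rot":[0,0,0]}]'; python3 -c "
from h import *
in_chamber()"; done
```

```text
time_s: 10.15
eef_pos: [464.0, 102.1, 42.6]
ee_rot: [0.122, 0.472, 0.871, -0.066]
force: [-0.2, 0.2, -3.9]
grip_width: 0.641
t 10.15 panel in chamber xyz [ 9.2  0.3 34.5] yaw 0.03 phi -0.02 roll -0.06 F_ch [-0.2 -0.  -3.9] M_ch [ 0.05  0.81 -0.01] grip 0.641 q4 -0.36
```

```bash
python3 -m creep '[{"grip":45,"linear":[-1.4,0,0.4],"rot":[0,0,0]},{"grip":45,"linear":[-1.4,0,0.4],"rot":[0,0,0]},{"grip":45,"linear":[0,0,0],"rot":[0,0,0]}]'; python3 -c "
from h import *
in_chamber()"
```

```text
time_s: 10.4
eef_pos: [464.1, 101.7, 41.9]
ee_rot: [0.121, 0.472, 0.871, -0.066]
force: [-10.0, 19.5, -3.8]
grip_width: 0.637
t 10.40 panel in chamber xyz [ 9.6  0.3 33.5] yaw 0.06 phi -0.22 roll -0.06 F_ch [-21.8   2.3  -3.8] M_ch [0.46 2.76 0.16] grip 0.637 q4 -0.35
```

Stops felt at x ≈ 9.5 (−22 N, so d ≈ 9). I'll ease the push off, then let it down.

```bash
python3 -m creep '[{"grip":45,"linear":[1,0,-0.3],"rot":[0,0,0]},{"grip":45,"linear":[0,0,0],"rot":[0,0,0]}]'; python3 -c "
from h import *
in_chamber()"
python3 -m creep '[{"grip":45,"linear":[0.5,0,1.9],"rot":[0,0,0]},{"grip":45,"linear":[0.5,0,1.9],"rot":[0,0,0]},{"grip":45,"linear":[0.5,0,1.9],"rot":[0,0,0]},{"grip":45,"linear":[0.5,0,1.9],"rot":[0,0,0]},{"grip":45,"linear":[0,0,0],"rot":[0,0,0]}]'; python3 -c "
from h import *
in_chamber()"
```

```text
time_s: 10.57
eef_pos: [464.1, 101.8, 42.3]
ee_rot: [0.121, 0.472, 0.871, -0.066]
force: [-5.3, 11.6, -5.0]
grip_width: 0.642
t 10.57 panel in chamber xyz [ 9.5  0.3 34. ] yaw 0.07 phi -0.12 roll -0.06 F_ch [-12.6   1.8  -5. ] M_ch [0.3  2.01 0.14] grip 0.642 q4 -0.36
time_s: 10.98
eef_pos: [464.5, 101.6, 34.7]
ee_rot: [0.122, 0.472, 0.871, -0.066]
force: [-7.6, 12.9, -0.0]
grip_width: 0.641
t 10.98 panel in chamber xyz [ 9.9  0.5 26.5] yaw 0.08 phi -0.08 roll -0.04 F_ch [-15.    0.7  -0. ] M_ch [ 0.1   1.55 -0.06] grip 0.641 q4 -0.36
```

```bash
python3 -m creep '[{"grip":45,"linear":[0.8,0,0],"rot":[0,0,0]},{"grip":45,"linear":[0.5,0,1.2],"rot":[0,0,0]},{"grip":45,"linear":[0.4,0,1.4],"rot":[0,0,0]},{"grip":45,"linear":[0,0,0],"rot":[0,0,0]}]'; python3 -c "
from h import *
in_chamber()"
```

```text
time_s: 11.32
eef_pos: [464.4, 101.8, 31.8]
ee_rot: [0.122, 0.472, 0.871, -0.066]
force: [-4.5, 7.7, -2.5]
grip_width: 0.638
t 11.32 panel in chamber xyz [ 9.6  0.5 23.6] yaw 0.07 phi -0.04 roll -0.04 F_ch [-8.9  0.4 -2.5] M_ch [ 0.05  1.19 -0.03] grip 0.638 q4 -0.37
```

```bash
python3 -m creep '[{"grip":45,"linear":[0.6,0,1.1],"rot":[0,0,0]},{"grip":45,"linear":[0.4,0,1],"rot":[0,0,0]},{"grip":45,"linear":[0.3,0,0.7],"rot":[0,0,0]},{"grip":45,"linear":[0,0,0],"rot":[0,0,0]}]'; python3 -c "
from h import *
in_chamber()"
```

```text
time_s: 11.65
eef_pos: [464.9, 101.4, 29.6]
ee_rot: [0.123, 0.472, 0.871, -0.066]
force: [-5.7, 1.5, 6.7]
grip_width: 0.641
t 11.65 panel in chamber xyz [10.3  0.7 21.6] yaw 0.06 phi 0.08 roll -0.02 F_ch [-4.4 -4.   6.7] M_ch [-0.53 -0.35 -0.4 ] grip 0.641 q4 -0.37
```

```bash
python3 -m creep '[{"grip":45,"linear":[0.4,0,0.6],"rot":[0,0,0]},{"grip":45,"linear":[0,0,0],"rot":[0,0,0]}]'; python3 -c "
from h import *
in_chamber()"; python3 look.py 9 220,100,400,280 250,100,430,280
```

```text
time_s: 11.82
eef_pos: [465.0, 101.2, 29.4]
ee_rot: [0.123, 0.472, 0.871, -0.067]
force: [-5.5, -0.4, 10.3]
grip_width: 0.64
t 11.82 panel in chamber xyz [10.5  0.7 21.4] yaw 0.06 phi 0.13 roll -0.02 F_ch [-2.7 -4.8 10.3] M_ch [-0.73 -0.83 -0.56] grip 0.640 q4 -0.38
```

View pics/v9.png

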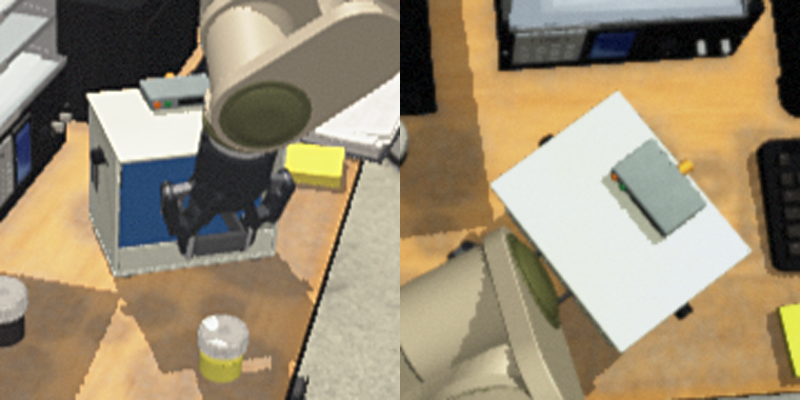

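The load has shifted onto the cleat: Fz went from −5 to +10 N at z≈21. The panel is upright behind the lip in the left view. Now I'll unload and release it.

```bash
python3 -m creep '[{"grip":45,"linear":[0,0,-0.6],"rot":[0,0,0]},{"grip":45,"linear":[0,0,0],"rot":[0,0,0]},{"grip":58,"linear":[0,0,0],"rot":[0,0,0]},{"grip":60,"linear":[0,0,0],"rot":[0,0,0]},{"grip":64,"linear":[0,0,0],"rot":[0,0,0]},{"grip":70,"linear":[0,0,0],"rot":[0,0,0]},{"grip":85,"linear":[0,0,0],"rot":[0,0,0]},{"grip":85,"linear":[0,0,0],"rot":[0,0,0]},{"grip":85,"linear":[0,0,0],"rot":[0,0,0]},{"grip":85,"linear":[0,0,0],"rot":[0,0,0]}]' 30; python3 -c "
from h import *
in_chamber()"
```

```text
time_s: 12.75
eef_pos: [464.2, 101.9, 28.6]
ee_rot: [0.122, 0.472, 0.871, -0.066]
force: [-0.3, -0.5, -0.3]
grip_width: 0.996
t 12.75 panel in chamber xyz [ 9.4  0.4 20.5] yaw 0.05 phi -0.01 roll -0.06 F_ch [ 0.2 -0.5 -0.3] M_ch [0.02 0.16 0.02] grip 0.996 q4 -0.37
```

```bash
python3 -m creep '[{"grip":85,"linear":[0,0,-5],"rot":[0,0,0]},{"grip":85,"linear":[0,0,-10],"rot":[0,0,0]},{"grip":85,"linear":[0,0,-15],"rot":[0,0,0]},{"grip":85,"linear":[0,0,-15],"rot":[0,0,0]}]'; python3 -c "
from h import *
print(cur()[0]['force'])"; python3 -m creep '[{"grip":85,"linear":[5,0,-20],"rot":[0,0,0]},{"grip":85,"linear":[10,0,-25],"rot":[0,0,0]},{"grip":85,"linear":[15,0,-25],"rot":[0,0,0]},{"grip":85,"linear":[25,10,-20],"rot":[0,0,0]},{"grip":85,"linear":[30,15,-20],"rot":[0,0,0]},{"grip":85,"linear":[30,15,-15],"rot":[0,0,0]},{"grip":85,"linear":[30,15,0],"rot":[0,0,0]},{"grip":85,"linear":[20,10,0],"rot":[0,0,0]},{"grip":85,"linear":[0,0,0],"rot":[0,0,0]}]'; python3 look.py 10 200,100,400,300 240,100,440,300
```

```text
time_s: 13.08
eef_pos: [457.2, 112.6, 73.1]
ee_rot: [0.122, 0.472, 0.871, -0.066]
force: [0.5, 0.5, -0.0]
grip_width: 0.994
[ 0.51459824  0.45159776 -0.01871779]
time_s: 13.83
eef_pos: [405.1, 312.7, 146.3]
ee_rot: [0.122, 0.47, 0.872, -0.066]
force: [-0.1, -0.4, 0.3]
grip_width: 0.996
```

View pics/v10.png

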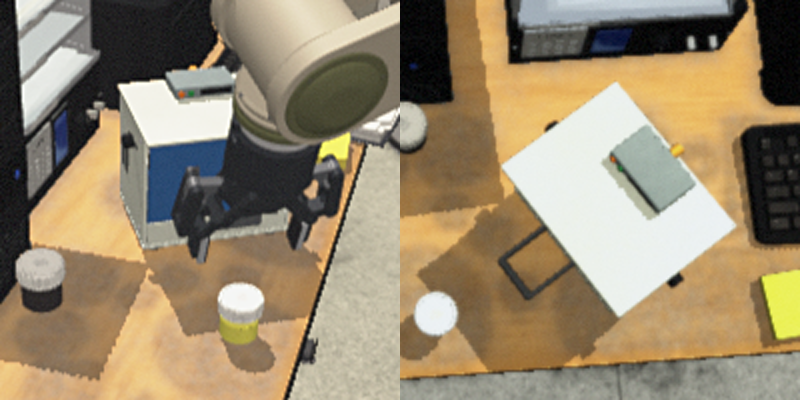

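The panel hangs with its handle jutting out: its bar is at (515,280) in the right view. The arm hides it in the left view, so I'll move it away.

```bash
python3 -c "
from h import *
s,R,p=cur(); print((R.T@np.array([-180,100,100])/6).round(1))"
```

```text
[ 24.6 -16.  -24.4]
```

```bash
python3 -m creep '[{"grip":85,"linear":[24,-16,-24],"rot":[0,0,0]},{"grip":85,"linear":[24,-16,-24],"rot":[0,0,0]},{"grip":85,"linear":[24,-16,-24],"rot":[0,0,0]},{"grip":85,"linear":[24,-16,-24],"rot":[0,0,0]},{"grip":85,"linear":[24,-16,-24],"rot":[0,0,0]},{"grip":85,"linear":[24,-16,-24],"rot":[0,0,0]},{"grip":85,"linear":[0,0,0],"rot":[0,0,0]}]'; python3 look.py 11 200,100,400,300 240,100,440,300
python3 - <<'E'
from h import *
x=np.array([np.cos(CY),np.sin(CY)]); y=np.array([-x[1],x[0]])
for n in("scene11","top11"):
    p,X=cloud(n); L=np.stack([(X[...,:2]-CO[:2])@x,(X[...,:2]-CO[:2])@y,X[...,2]],-1)
    b=(p[...,2]>p[...,0]+20)&(abs(L[...,1])<80)&(L[...,2]>55)&(L[...,2]<160)&(abs(L[...,0])<50); q=L[b]
    if len(q)>30:
        A=np.c_[q[:,1:]-[0,90],np.ones(len(q))]; s=np.linalg.lstsq(A,q[:,0],rcond=None)[0]; print(n,len(q),"front x at z90",s[2].round(2),"slopes deg y,z",np.degrees(s[:2]).round(2), "y",np.percentile(q[:,1],[0,1,99,100]).round(1),"zmax",np.percentile(q[:,2],[98,100]).round(1))
    h=(L[...,0]>-120)&(L[...,0]<-42)&(abs(L[...,1])<45)&(L[...,2]>60)&(L[...,2]<130); q=L[h]
    print(n,"handle",len(q),"x min",np.percentile(q[:,0],[1,3]).round(1),"y",np.percentile(q[:,1],[2,98]).round(1),"z",np.percentile(q[:,2],[2,50,98]).round(1))
    for nm,c in (("yel",(418,219)),("blk",(651,242))):
        m=(np.hypot(X[...,0]-c[0],X[...,1]-c[1])<35)&(X[...,2]>45)&(X[...,2]<70); print(nm,m.sum(),X[m].mean(0).round(1))
        p0,X0=cloud(n[:-2]+"0"); m=(np.hypot(X0[...,0]-c[0],X0[...,1]-c[1])<35)&(X0[...,2]>45)&(X0[...,2]<70); print(nm,"before",m.sum(),X0[m].mean(0).round(1))
E
```

```text
time_s: 14.52
eef_pos: [225.9, 408.2, 249.3]
ee_rot: [0.122, 0.471, 0.872, -0.063]
force: [0.3, 0.3, 0.3]
grip_width: 0.997
scene11 1630 front x at z90 4.84 slopes deg y,z [ 0.09 -0.03] y [-79.9 -78.6  78.6  80. ] zmax [141.7 144.1]
scene11 handle 347 x min [-96.2 -95.5] y [-25.7  29.1] z [ 83.   97.3 106.8]
yel 334 [417.4 224.2  53.6]
yel before 331 [417.5 224.2  53.7]
blk 448 [647.4 249.5  57.6]
blk before 446 [647.7 249.2  57.8]
top11 handle 223 x min [-91.8 -91.7] y [-26.   29.4] z [ 85.5 103.2 106.7]
yel 375 [419.9 218.   53.5]
yel before 373 [419.8 218.   53.5]
blk 443 [647.9 242.6  58.6]
blk before 444 [647.9 242.5  58.5]
```

View pics/v11.png

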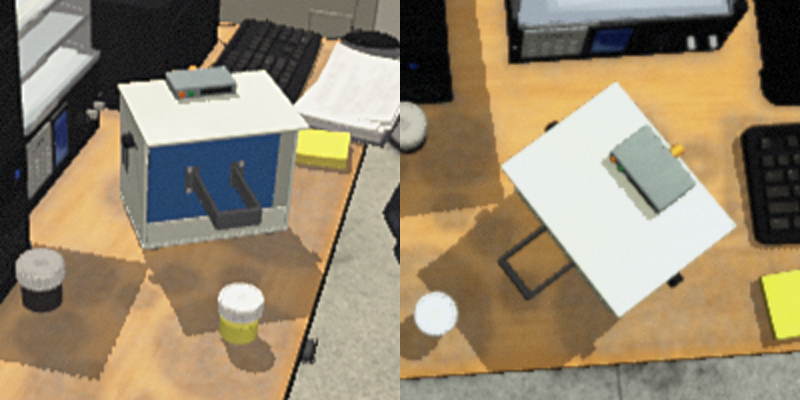

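```bash
python3 -c "
from rig import ctrl; print(ctrl.finish_job())"
```

```text
the job is handed in; nothing more can be done
None
```

The panel is hung in the chamber, upright and let go, and I handed the job in at about 14.6 s.

**What I did:** I gripped the handle and tipped the panel's top out by 25°. I lowered its edge behind the lip, swung it upright under the hood and pushed until it met the stops, at about 22 N. The stops were at x ≈ 9.5 mm, so d is about 9 mm. I let it down until the cleat took the weight at about z = 21 mm, then opened the gripper and backed the arm away.

**Last checks:**
- **Panel pose:** the plate stands upright and square to the chamber to within 0.1°. Its front face measured x ≈ 5 mm, which agrees with the panel sitting at the stops.
- **Loose pots:** both are where they were, to within 0.3 mm.
- **Chamber pot:** nothing points to contact, but it is hidden behind the panel, so I could not see it at the end.
- **Robot:** the gripper is well clear and the wrist force is about zero.

**Disagreements:**
- **Fingertips:** the pictures showed the real fingertips 43 to 55 mm short of the reported TCP. My first close therefore shut above the handle without touching anything, and I re-gripped using the measured offset.
- **Panel height:** the camera depth puts the handle about 22.4 mm higher than on the desk, against 21 mm expected. The contact height (21.4 to 21.6 mm under load) fits 21 mm better, so I took the panel as fully down. I did not press it to confirm.

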